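# Reset the pepper mill's grind wheel

## Task

Lay the pepper mill in the wooden rest, index line up and foot at the end board, let go of it, and with a fingertip roll its knurled wheel click by click until the broad rib clicks in line with the index line on the body. Then, with the wheel let go, take the mill up again and stand it upright on its foot, the whole foot on the cork coaster, and let go. Leave everything else on the worktop where it is.

Things in the scene. Friction and masses are not known exactly. Their poses are not given: they have to be found in the camera images.
- mill: square wooden pepper mill, 200 mm long, about 0.38 kg (0.3 to 0.5). Origin at its middle on the long axis; x runs along the axis from steel foot (-100 mm) to head (+100 mm); z points out of the flat face with the steel index line. It starts lying on wheel and head end, index line up, middle 23 mm up, head dipped 0.04 rad and roughly towards the robot
- mill_body (a point): middle of the mill's wooden body, on the axis (mill x = +20 mm). The body is 38 mm square from x = -54 to +94 mm; a steel button 28 mm across and 6 mm tall ends the head; the weight is centred near x = -14 mm. The steel index line is 22 mm long, on the body right beside the wheel
- mill_foot (a point): centre of the foot face, the square end the mill stands on (mill x = -100 mm). The steel foot is 38 mm square and reaches to x = -74 mm
- mill_wheel (a point): centre of the knurled wheel, on the mill's axis (mill x = -64 mm); dark, 50 mm diameter, 20 mm wide, 6 mm proud of foot and body all round, with one broad steel rib. While the mill lies on the worktop the wheel is pinned under its weight; in the rest it turns free
- wheel (a joint): wheel angle about the mill's x (rad); 0: rib in line with the index line. Clicks every 0.349 rad (8.7 mm at the rim), also at 0, and snaps to the nearest click; a click takes 2 to 4 N at the rim. Starts 2 to 4 clicks below 0 (rib on the mill's +y side) and grows as the rim on the index-line side moves to the mill's -y. Stops at -2.0 and +0.75, so it can be rolled back
- rest: fixed plywood rest, base x -112 to +35 mm, 84 mm wide, 14 mm thick; origin on the worktop, z up. A seated mill lies along it, its x along the rest's x, its middle at x = 0 (up to 6 mm off is well), axis 59 mm up, index line up, in two U saddles with floor 40 mm up, 42 mm wide, walls straight for 10 mm, then flared, to 62 mm up. The rest's +x points roughly to the robot
- rest_foot_saddle (a point): middle of the foot saddle's floor, 40 mm up (rest x = -90 mm; saddle 14 mm long). Beyond it the end board, 62 mm tall, starts at rest x = -104 mm, 4 mm past the foot of a seated mill
- rest_body_saddle (a point): middle of the body saddle's floor, 40 mm up (rest x = +20 mm; saddle 16 mm long). Between the two saddles, and on the head side of this one, a seated mill's flanks are free for fingers; on the head side the base ends at x = +35 mm
- coaster: fixed round cork coaster, 120 mm diameter, 8 mm thick; origin at the centre of its underside
- salt_mill: turned wooden salt mill with a waist, 145 tall, 52 wide (bystander, leave in place; origin at the centre of its underside)
- spice_jar: small glass jar, 90 tall, 48 across (bystander, leave in place; origin at the centre of its underside)
- herb_jar: small glass jar, 90 tall, 48 across (bystander, leave in place; origin at the centre of its underside)
- mug: white mug, 90 tall, 80 across, with a handle (bystander, leave in place; origin at the centre of its underside)
- bowl: white bowl, 50 tall, 130 across (bystander, leave in place; origin at the centre of its underside)
- can: food can, 100 tall, 72 across (bystander, leave in place; origin at the centre of its underside)
Mind the look-alikes: they are no part of the job. What is shaped like the mill but orange or purple is not meant. Several things have the shape of the rest; the one meant has the colours described above.

How it is judged:
On the way, in this order (a step that is already met when the one before it is completed fails the run):
1. the mill lies seated in the rest, index line up, foot at the end board, let go (x of mill in the frame of rest between -0.009 and 0.009 m and y of mill in the frame of rest between -0.006 and 0.006 m and z of mill in the frame of rest between 0.054 and 0.064 m and angle between the x axis of mill and the x axis of rest, either way round below 0.1 rad and x of mill_foot in the frame of rest below -0.08 m and angle between mill's own z axis and vertical below 0.15 rad and contact force between the fingers and mill below 0.1 N and linear speed of mill below 0.03 m/s), for 0.3 s.
2. a finger is on the mill in the rest and rolls the wheel to within 0.6 rad of the index line (x of mill in the frame of rest between -0.009 and 0.009 m and y of mill in the frame of rest between -0.006 and 0.006 m and z of mill in the frame of rest between 0.054 and 0.064 m and contact force between the fingers and mill above 0.3 N and value of joint wheel between -0.6 and 0.6 rad), for 0.05 s.
3. with the mill still seated in the rest and the fingers off it, the wheel's rib is in line with the index line (all of step 1 and value of joint wheel between -0.12 and 0.12 rad), for 0.3 s.
At the end, for the whole second after the job is handed in: The mill stands upright (within 0.06 rad) on its foot on the cork coaster, foot centre within 34 mm of the coaster's centre, at rest and let go, with the wheel still within 0.12 rad of the index line (angle between mill's own x axis and vertical below 0.06 rad and horizontal distance between mill_foot and coaster below 0.034 m and height (world z) of mill_foot between 0.004 and 0.012 m and value of joint wheel between -0.12 and 0.12 rad and linear speed of mill below 0.03 m/s and angular speed of mill below 0.2 rad/s and contact force between the fingers and mill below 0.1 N); the robot touches nothing.
It fails at once if a bystander (salt mill, jar, mug, bowl, can) is moved more than 30 mm (distance of any of salt_mill, spice_jar, herb_jar, mug, bowl, can from where it was at the start of the episode above 0.03 m).
It also fails if it takes over 70 s, if anything falls off the work surface, if the arm or the gripper's body presses on something with over 40 N, if the wrist force passes 120 N, or if a joint passes its speed limit or range.

## Robot

A 7-joint arm with a two-finger parallel gripper is mounted at the origin on the work surface. World frame = base frame: x ahead of the robot, y to its left, z up, the work surface at z = 0. Lengths are in m, angles in rad, forces in N, time in s.
With the tool pointing down it reaches from about 0.35 to 0.9 m from the base axis. Payload 8.1 kg.
Tool frame: the origin (TCP) lies at the very end of the fingers, on their centre line; the grasp point (between the pads) lies 19 mm behind it (grasp_offset is the distance from the TCP to the grasp point, in m); z points along the fingers, y is the line along which they close (so a half turn about z gives the same grasp; the last joint's range is limited). The gripper opens to 92 mm and grips with 3 to 60 N. Pads are 19 mm wide; open, the fingers measure 130 mm over their backs; the gripper's body (75 mm by 190 mm) begins 47 mm behind the grasp point.
Start: joints at [1.133, 0.434, 0.025, 1.573, -0.012, 1.134, -0.075], TCP at [0.205, -0.59, 0.189] pointing down, gripper open.
Joint ranges: [-2.62, 2.62], [-0.44, 2.09], [-1.27, 1.32], [0.08, 2.57], [-1.32, 4.46], [0.12, 2], [-2.74, 2.74]. Speed limits (rad/s): [2.22, 2.22, 3.01, 3.01, 3.14, 3.14, 3.14].

## Interface

Orientations are given as a rotation vector (axis times angle).
In Python, from cell import observe, get_image, camera_params, sign_off, silhouettes, grasp_offset gives the robot as it stands. The module is installed in compiled form; this text tells all that it offers.
- The arm moves only by the tool jog_arm, never from a script. Its argument "motion" is a list that holds one entry, the list of rows, each a list of 7 numbers: the shift along the tool's x, y, z in m, then the turn, a rotation vector about the tool's x, y, z in rad, then the closure, from -1 (fully open) to 1 (shut), so that 0 is half open. In form: [[[dx, dy, dz, wx, wy, wz, hand], ...]]. A call has 1 to 10 rows; each row is the pose to reach, as a shift and turn from the pose commanded when the call began, along the tool's axes at that moment; what a row does not reach only later rows make up. A row lasts 1/12 s, in which the tool goes at most 41.7 mm and 7.16 degrees, less where a joint would pass 70% of its speed; a pose out of reach is approached as far as the arm can. A call with a gripper value outside its range is refused whole. The fingers move at their own pace and stop on an object; "force" is the grip in N (left out, the last holds). Time passes only in rows, so rows that repeat a pose let the fingers close. It gives the time, the measured TCP pose, the force, the opening and the grip force at its end, in the units of the state.
- observe(): the state, without advancing time (a new reading comes with each control period).
- get_image(name): name is "scene" or "top" or "wrist"; returns the picture (384x512x3 uint8, red, green, blue); there is no depth.
- camera_params(name): a dict with "vertical_fov" (degrees; the focal length in pixels is half the picture's height over the tangent of half this angle, whatever the lens; pixels are square), "cx", "cy" (the principal point, pixels), "T" (4x4, takes a point from camera to world coordinates). Camera axes: x right, y down, z forward; pixel columns grow to the right and rows downward; lengths in m; the calibration is good to about 2 mm. A picture is of the moment at which its call begins: read the wrist's pose just before it. camera_params takes no time and is no camera call; for the wrist camera it gives the pose at the moment of the call.
- sign_off(): hands the job in; it is judged then, once.
Trained networks look in the newest picture that a camera, given by its name, has taken for a name from the list of things; names that differ only in an ending like _2 or _b are one class to them, and where a whole thing is asked for, a point or a joint stands for the part that bears it (a point fixed in the world has none). Each returns a list of dicts, best first, with "p" (0 to 1); they miss things now and then, are a little off and sometimes report something else, mostly with a low value. They report only what shows in the picture. A call takes as long as a camera call. They do not tell look-alikes from the thing itself.
- silhouettes(query, camera): "mask" (384x512 bool, what is visible of it) and "pixel" ([column, row] in pixels, amid what is visible of it).
The state is a dict: "clock": time; "joints": joint angles; "dq": joint speeds; "joint_efforts": joint torques, N m; "position": TCP position; "ee_rot": TCP orientation; "force": force on the tool from outside, world axes, zero at the start; "ft_torque": the same for the moment, N m; "width": opening from 0.0 (shut) to 1.0 (fully open); "gripper_force": force on a finger pad.
Only numpy, scipy, OpenCV 4.12 (cv2) and the standard library are available. Lean on these libraries where they do the work, as an engineer would, in place of code of your own. Each camera call takes 0.05 s, during which the arm holds its last target. There are 200 camera calls.

## Working session

There is one attempt and no reset: what is moved stays moved. The work goes in short steps, Python scripts to look and compute and a tool call to move; the robot and the scene stay as the last step left them, time stands still between calls to the robot, and variables do not carry over. Pictures are saved under pics/ and viewed, at most 10 in all, crops included, and the job is handed in when it is done.

Besides the shell and the picture viewer there is one more tool, called after "Emit:" in YAML: its name, and indented under it one key for each argument. jog_arm: Moves the arm, as the interface text tells. Its arguments: {"type":"object","properties":{"motion":{"type":"array"},"force":{"type":"number"}},"required":["motion"]}

```bash
mkdir -p pics; ls; python3 - <<'E'
from cell import *
import cv2,numpy as np
s=observe();print(s)
for n in("scene","top"):
    im=get_image(n);cv2.imwrite(f"pics/{n}0.png",im[:,:,::-1]);p=camera_params(n);print(n,p["vertical_fov"],p["cx"],p["cy"],np.round(p["T"],4).tolist())
    for q in("mill","rest","coaster"):
        print(q,[(round(d["p"],2),np.round(d["pixel"]).tolist(),int(d["mask"].sum())) for d in silhouettes(q,n)])
print(grasp_offset)
a=cv2.imread("pics/scene0.png");b=cv2.imread("pics/top0.png")
cv2.imwrite("pics/top0b.png",cv2.resize(b,(800,600)))
E
```

```text
pics
{'clock': 0.0, 'joints': array([ 1.13341003,  0.43524316,  0.02498015,  1.57410572, -0.01160247,
        1.13398934, -0.07511095]), 'dq': array([ 0.00154162,  0.00053747,  0.00106794, -0.00059095, -0.0013815 ,
        0.00014553,  0.00076481]), 'joint_efforts': array([-4.69493643e-04, -6.67861319e+01,  9.84351262e-01, -3.14460719e+01,
       -6.07128488e-02,  4.28659958e-02,  9.25015524e-05]), 'position': array([ 0.20510264, -0.58977896,  0.18822923]), 'ee_rot': array([-3.09617842e+00, -5.23033987e-01,  6.43363029e-04]), 'force': array([ 0.3370746 ,  0.016469  , -0.83772341]), 'ft_torque': array([-0.01361913,  0.01239616, -0.03602824]), 'gripper_force': 0.0, 'width': 1.0053749143426012}
scene 56.40477350760308 258.6164848330499 186.09408288700186 [[-0.3598, 0.7659, -0.5329, 1.1566], [0.933, 0.2938, -0.2078, 0.2838], [-0.0026, -0.572, -0.8203, 1.0709], [0.0, 0.0, 0.0, 1.0]]
mill [(0.93, [336.0, 169.0], 737), (0.87, [156.0, 241.0], 915), (0.86, [261.0, 186.0], 575)]
rest [(0.88, [188.0, 178.0], 898), (0.72, [208.0, 126.0], 665)]
coaster [(0.66, [322.0, 218.0], 880), (0.22, [151.0, 128.0], 664)]
top 49.033171206859556 252.3861383655969 190.16866524961225 [[0.0231, -0.9943, 0.1042, 0.3765], [-0.9997, -0.0218, 0.0132, 0.0092], [-0.0108, -0.1045, -0.9945, 1.4617], [0.0, 0.0, 0.0, 1.0]]
mill [(0.87, [182.0, 260.0], 734), (0.67, [323.0, 118.0], 750), (0.66, [254.0, 212.0], 696)]
rest [(0.87, [343.0, 272.0], 1183), (0.66, [331.0, 190.0], 1156)]
coaster [(0.66, [183.0, 197.0], 938), (0.59, [334.0, 193.0], 1056)]
0.0188
```

View pics/top0b.png

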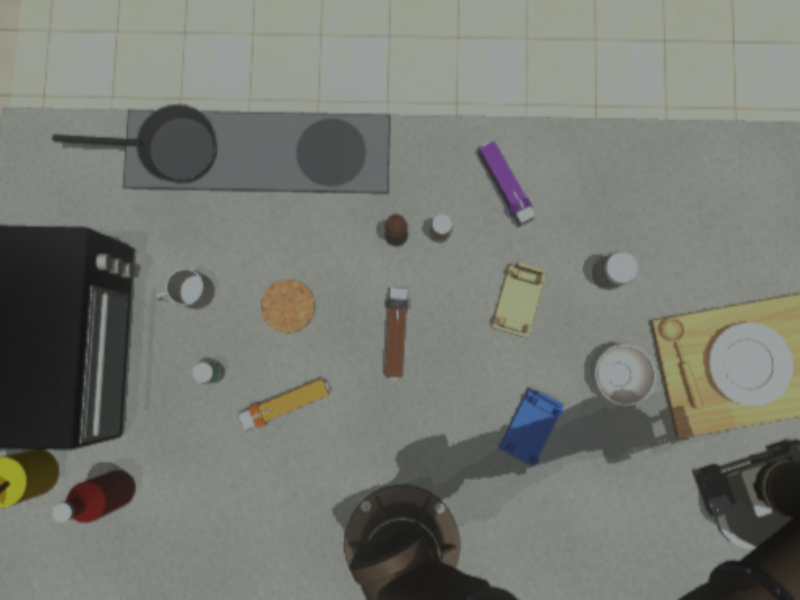

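View pics/scene0.png

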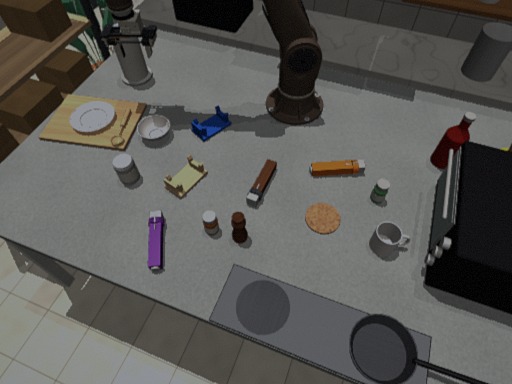

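The top view (800x600) shows the brown mill at (397,332) with its steel foot up at (398,293). The plywood rest is at (518,300) with its end board at the top, and the coaster is at (288,306). The orange and purple mills and the blue rest are look-alikes.

```bash
cat > h.py <<'E'
from cell import *
import numpy as np,cv2
from scipy.spatial.transform import Rotation as R
def foc(p): return 192/np.tan(np.radians(p["vertical_fov"]/2))
def p2w(px,z,p):
    px=np.atleast_2d(px).astype(float);f=foc(p);T=p["T"]
    d=np.c_[(px[:,0]-p["cx"])/f,(px[:,1]-p["cy"])/f,np.ones(len(px))]@T[:3,:3].T
    return T[:3,3]+d*((z-T[2,3])/d[:,2])[:,None]
def w2p(X,p):
    T=p["T"];c=(np.atleast_2d(X)-T[:3,3])@T[:3,:3];f=foc(p)
    return c[:,:2]/c[:,2:]*f+[p["cx"],p["cy"]]
def rect(mask,z,p):
    ys,xs=np.nonzero(mask);w=p2w(np.c_[xs,ys],z,p)[:,:2]
    r=cv2.minAreaRect((w*1000).astype(np.float32));return r,w.mean(0)
def rel(target,Rt=None):
    "shift and turn in tool axes from now"
    s=observe();r=R.from_rotvec(s["ee_rot"]);d=r.inv().apply(np.array(target)-s["position"])
    t=(r.inv()*Rt).as_rotvec() if Rt is not None else np.zeros(3)
    return np.round(d,4),np.round(t,4)
def down(yaw): # tool z down, tool y axis at yaw: y=(cos,sin)
    y=np.array([np.cos(yaw),np.sin(yaw),0]);z=np.array([0,0,-1.]);x=np.cross(y,z)
    return R.from_matrix(np.c_[x,y,z])
E
python3 - <<'E'
from h import *
p=camera_params("top");get_image("top")
for q,z in(("mill",.04),("rest",.014),("coaster",.008),("salt_mill",.1),("spice_jar",.09),("mug",.09),("bowl",.05),("can",.1)):
    for d in silhouettes(q,"top"): 
        r,m=rect(d["mask"],z,p);print(q,round(d["p"],2),np.round(d["pixel"]),np.round(m,3),np.round(r[0]),np.round(r[1]),round(r[2],1))
w=camera_params("wrist");s=observe();r=R.from_rotvec(s["ee_rot"])
print(w["vertical_fov"],w["cx"],w["cy"]);print(np.round(r.as_matrix().T@w["T"][:3,:3],3),np.round(r.inv().apply(w["T"][:3,3]-s["position"]),4))
print(p2w([[397*.64,293*.64],[397*.64,376*.64]],.04,p))
print(np.round(r.as_matrix(),3))
E
```

```text
mill 0.92 [325. 117.] [ 0.784 -0.213] [ 785. -211.] [198.  50.] 29.9
mill 0.86 [179. 258.] [0.288 0.266] [294. 261.] [ 51. 201.] 27.8
mill 0.7 [254. 214.] [0.445 0.022] [446.  21.] [ 44. 196.] 89.7
mill 0.43 [182. 194.] [0.501 0.26 ] [502. 260.] [113. 116.] 1.3
rest 0.83 [341. 272.] [ 0.253 -0.272] [ 254. -273.] [ 89. 151.] 63.3
rest 0.69 [331. 190.] [ 0.53  -0.245] [ 531. -246.] [ 91. 161.] 74.9
coaster 0.95 [182. 197.] [0.504 0.266] [503. 267.] [117. 115.] 46.7
coaster 0.26 [122. 184.] [0.538 0.492] [541. 494.] [122.  81.] 78.1
coaster 0.22 [254. 210.] [0.451 0.023] [449.  21.] [204.  52.] 0.2
salt_mill 0.59 [255. 146.] [0.659 0.027] [660.  27.] [63. 43.] 1.2
salt_mill 0.58 [254. 212.] [0.448 0.022] [446.  20.] [188.  45.] 1.2
spice_jar 0.52 [283. 147.] [ 0.669 -0.066] [669. -66.] [54. 43.] 1.0
mug 0.96 [121. 185.] [0.528 0.464] [531. 465.] [118.  79.] 77.3
mug 0.43 [133. 237.] [0.355 0.411] [356. 411.] [45. 65.] 1.3
bowl 0.93 [400. 240.] [ 0.37  -0.465] [ 371. -466.] [122. 126.] 1.3
64.33380619139535 256.12407400002934 191.6406097143275
[[-0.    -0.969 -0.245]
 [ 1.    -0.     0.   ]
 [-0.    -0.245  0.969]] [ 6.580e-02 -1.000e-04 -1.954e-01]
[[0.5346456  0.02249385 0.04      ]
 [0.35545005 0.01842725 0.04      ]]
[[ 0.945  0.328  0.   ]
 [ 0.328 -0.945 -0.   ]
 [ 0.     0.    -1.   ]]
```

Emit:
jog_arm:
  motion:
    - [[0.04,-0.02,-0.03,0,0,0.1,-1],[0.08,-0.04,-0.06,0,0,0.2,-1],[0.467,-0.203,-0.062,0,0,0.595,-1],[0.467,-0.203,-0.062,0,0,0.595,-1],[0.467,-0.203,-0.062,0,0,0.595,-1],[0.467,-0.203,-0.062,0,0,0.595,-1],[0.467,-0.203,-0.062,0,0,0.595,-1],[0.467,-0.203,-0.062,0,0,0.595,-1],[0.467,-0.203,-0.062,0,0,0.595,-1],[0.467,-0.203,-0.062,0,0,0.595,-1]]

```text
clock: 1.68
position: [0.4966, -0.3202, 0.2474]
ee_rot: [3.115, -0.408, 0.001]
force: [1.6, -1.1, -0.5]
width: 1.003
gripper_force: 0.0
```

```bash
python3 - <<'E'
from h import *
s=observe();print(s["joints"],s["position"])
print(rel([.58,-.245,.25],down(np.radians(-105))))
E
```

```text
[ 4.83667465e-01  3.38309639e-01 -2.02012696e-03  1.57240555e+00
  7.90237951e-04  1.23030031e+00 -1.34967845e+00] [ 0.49660039 -0.3201752   0.24737809]
(array([ 0.0612, -0.0941, -0.0026]), array([ 0.0002, -0.0005,  0.0014]))
```

Emit:
jog_arm:
  motion:
    - [[0.06,-0.094,0,0,0,0,-1],[0.06,-0.094,0,0,0,0,-1],[0.06,-0.094,0,0,0,0,-1],[0.06,-0.094,0,0,0,0,-1],[0.06,-0.094,0,0,0,0,-1]]

```text
clock: 2.1
position: [0.5787, -0.2443, 0.2465]
ee_rot: [-3.115, 0.401, 0.001]
force: [-0.0, -0.5, 0.7]
width: 0.998
gripper_force: 0.0
```

```bash
python3 - <<'E'
from h import *
s=observe();print(s["position"],s["joints"][6]);p=camera_params("wrist");im=get_image("wrist");cv2.imwrite("pics/w1.png",im[:,:,::-1])
for q,z in(("rest",.014),("rest_foot_saddle",.04),("rest_body_saddle",.04),("mill",.04)):
    for d in silhouettes(q,"wrist"):
        r,m=rect(d["mask"],z,p);print(q,round(d["p"],2),np.round(d["pixel"]),np.round(p2w(d["pixel"],z,p)[0],4),np.round(r[0],1),np.round(r[1]),round(r[2],1))
E
```

```text
[ 0.57867963 -0.24425689  0.24651746] -1.5239323998355128
rest 0.73 [267. 192.] [ 0.5335 -0.2485  0.014 ] [ 529.2 -247.7] [ 85. 149.] 75.7
rest_foot_saddle 0.59 [268. 192.] [ 0.5398 -0.2505  0.04  ] [ 536.8 -248.4] [ 79. 138.] 74.5
rest_body_saddle 0.55 [270. 193.] [ 0.5372 -0.2533  0.04  ] [ 536.1 -248.2] [ 79. 139.] 74.6
mill 0.96 [217.  34.] [ 0.745 -0.239  0.04 ] [ 751.3 -235.3] [120.  51.] 31.4
mill 0.61 [102. 234.] [ 0.5393 -0.0098  0.04  ] [541.6 -14.3] [11. 26.] 81.5
```

View pics/w1.png

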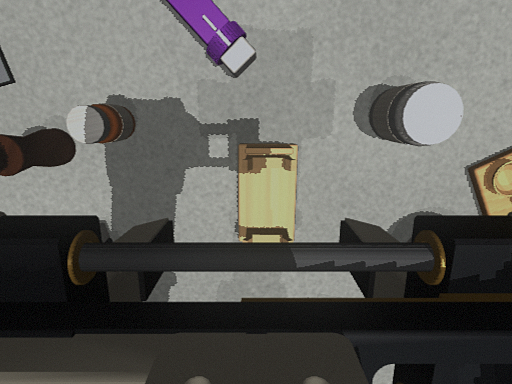

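The wrist picture shows the plywood rest with its end board at the top (267,150) and the body saddle at (268,235). The purple mill is at (215,40).

```bash
cat >> h.py <<'E'
from scipy.optimize import minimize
def boxes2mask(bs,T,p):
    m=np.zeros((384,512),np.uint8)
    for b in bs:
        c=np.array([[x,y,z] for x in b[:2] for y in b[2:4] for z in b[4:]])/1000
        q=w2p(c@T[:3,:3].T+T[:3,3],p)
        cv2.fillConvexPoly(m,np.round(cv2.convexHull(q.astype(np.float32))*16).astype(np.int32),1,cv2.LINE_8,4)
    return m>0
def fit(bs,views,x0,mk,valid=None):
    def cost(v):
        c=0
        for mask,p,ok in views:
            m=boxes2mask(bs,mk(v),p)&ok;c+=1-(m&mask).sum()/max(1,((m|mask)&ok).sum())
        return c
    sx=np.vstack([x0]+[np.array(x0)+d for d in np.diag([.008,.008,.06])])
    r=minimize(cost,x0,method="Nelder-Mead",options=dict(initial_simplex=sx,xatol=1e-4,fatol=1e-5));return r.x,r.fun
def flat(z):
    def mk(v):
        T=np.eye(4);T[:3,:3]=R.from_euler("z",v[2]).as_matrix();T[:3,3]=[v[0],v[1],z];return T
    return mk
REST=[(-112,35,-42,42,0,14),(-112,-104,-42,42,0,62),(-97,-83,-33,33,0,62),(12,28,-33,33,0,62)]
MILL=[(-100,-74,-19,19,-19,19),(-74,-54,-25,25,-18,18),(-74,-54,-18,18,-25,25),(-54,94,-19,19,-19,19),(94,100,-14,14,-11,11)]
def millT(v):
    T=flat(.023)(v);T[:3,:3]=T[:3,:3]@R.from_euler("y",.04).as_matrix();return T
def get(q,cam,near):
    p=camera_params(cam);get_image(cam)
    return min(silhouettes(q,cam),key=lambda d:np.hypot(*(p2w(d["pixel"],.03,p)[0,:2]-near)))["mask"],p
E
python3 - <<'E'
from h import *
ok=np.ones((384,512),bool);okw=ok.copy();okw[238:]=False
mw,pw=get("rest","wrist",(.53,-.245));mt,pt=get("rest","top",(.53,-.245))
for W in(30,42):
    B=[(a,b,-W if i in(2,3) else c,W if i in(2,3) else d,e,f) for i,(a,b,c,d,e,f) in enumerate(REST)]
    for n,v in(("w",[(mw,pw,okw)]),("t",[(mt,pt,ok)])): print(W,n,fit(B,v,[.495,-.235,np.radians(165.7)],flat(0)))
im=cv2.imread("pics/w1.png")
v=fit(REST,[(mw,pw,okw)],[.495,-.235,np.radians(165.7)],flat(0))[0]
T=flat(0)(v)
o=im[130:260,220:320].copy()
for b in REST:
    c=np.array([[x,y,z] for x in b[:2] for y in b[2:4] for z in b[4:]])/1000
    for q in w2p(c@T[:3,:3].T+T[:3,3],pw): cv2.circle(im,tuple(np.round(q).astype(int)),0,(0,0,255),-1)
cv2.imwrite("pics/restfit.png",np.hstack([cv2.resize(a,(390,507),interpolation=0) for a in(o,im[130:260,220:320])]))
E
```

```text
30 w (array([ 0.49022752, -0.23578975,  2.86865994]), np.float64(0.03640862495581476))
30 t (array([ 0.48907487, -0.23615343,  2.88759163]), np.float64(0.09440267335004182))
42 w (array([ 0.49053444, -0.23563452,  2.86667334]), np.float64(0.05742951046531741))
42 t (array([ 0.49238675, -0.235614  ,  2.90758682]), np.float64(0.11869918699186988))
```

View pics/restfit.png

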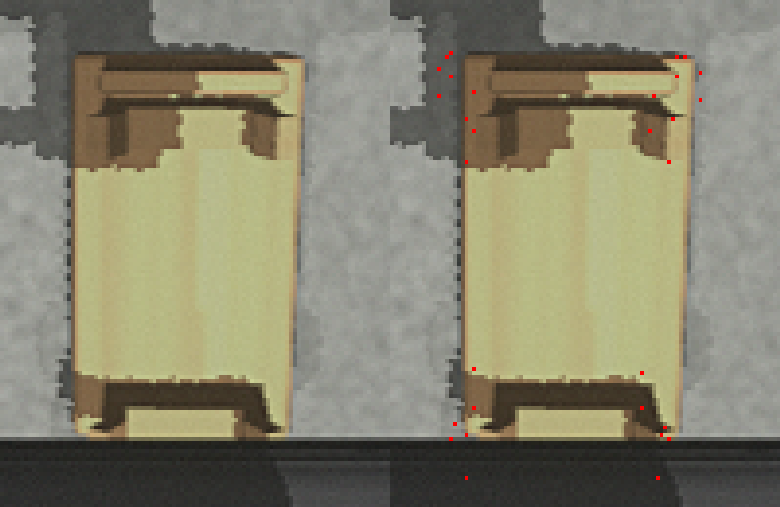

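Emit:
jog_arm:
  motion:
    - [[-0.111,-0.225,0,0,0,-0.28,-1],[-0.111,-0.225,0,0,0,-0.28,-1],[-0.111,-0.225,0,0,0,-0.28,-1],[-0.111,-0.225,0,0,0,-0.28,-1],[-0.111,-0.225,0,0,0,-0.28,-1],[-0.111,-0.225,0,0,0,-0.28,-1],[-0.111,-0.225,0,0,0,-0.28,-1],[-0.111,-0.225,0,0,0,-0.28,-1],[-0.111,-0.225,0,0,0,-0.28,-1]]

```text
clock: 3.3
position: [0.5282, -0.001, 0.2472]
ee_rot: [3.141, 0.031, 0.001]
force: [-0.9, -0.4, -0.0]
width: 1.0
gripper_force: 0.0
```

The enlarged fit shows the model's end board is too wide, which skews the yaw. I'll refit on a colour mask with a narrower board and measure the mill from the current view.

```bash
python3 - <<'E'
from h import *
# rebuild the pose of pics/w1.png
s=observe();w=camera_params("wrist");r=R.from_rotvec(s["ee_rot"])
Tt=np.eye(4);Tt[:3,:3]=r.as_matrix();Tt[:3,3]=s["position"]
X=np.linalg.inv(Tt)@w["T"]
T1=np.eye(4);T1[:3,:3]=R.from_rotvec([-3.115,.401,.001]).as_matrix();T1[:3,3]=[.57868,-.24426,.24652]
p1=dict(w);p1["T"]=T1@X
im=cv2.imread("pics/w1.png");sat=cv2.cvtColor(im,cv2.COLOR_BGR2HSV)[:,:,1]
m=(sat>60);m[:138]=0;m[241:]=0;m[:,:225]=0;m[:,312:]=0
m=cv2.morphologyEx(m.astype(np.uint8),cv2.MORPH_CLOSE,np.ones((7,7)))>0
print("px",m.sum());ok=np.zeros_like(m);ok[138:240,225:312]=1
for W in(28,31,34):
    B=[REST[0]]+[(a,b,-W,W,e,f) for a,b,c,d,e,f in REST[1:]]
    print(W,fit(B,[(m,p1,ok)],[.492,-.236,2.89],flat(0)))
L=p2w([[239.2,158],[239.7,240],[297.2,158],[294.1,240]],.014,p1)[:,:2];print(L,np.arctan2(*(L[1]-L[0])[::-1]),np.arctan2(*(L[3]-L[2])[::-1]),L.mean(0))
print("back z0,z62",p2w([[268,143.3]],0,p1),p2w([[268,147.9]],.062,p1))
np.save("rest_p1.npy",p1["T"])
im=get_image("wrist");cv2.imwrite("pics/w2.png",im[:,:,::-1])
mw,pw=get("mill","wrist",(.46,.02));mt,pt=get("mill","top",(.447,.02))
okw=np.ones_like(m);okw[238:]=0
print("vis px",mw[:238].sum(),fit(MILL,[(mw,pw,okw)],[.447,.02,-3.12],millT),fit(MILL,[(mt,pt,okw)],[.447,.02,-3.12],millT))
mc,pc=get("coaster","top",(.504,.266));q,mm=rect(mc,.008,pc);print("coaster",mm,q)
E
```

```text
px 5621
28 (array([ 0.49035327, -0.23575802,  2.8705791 ]), np.float64(0.010488888888888881))
31 (array([ 0.49035327, -0.23575802,  2.8705791 ]), np.float64(0.010488888888888881))
34 (array([ 0.49035327, -0.23575802,  2.8705791 ]), np.float64(0.010488888888888881))
[[ 0.59065925 -0.2225402 ]
 [ 0.47094266 -0.19020254]
 [ 0.5699876  -0.301463  ]
 [ 0.45019002 -0.26949133]] 2.8777704729182307 2.8807903479935546 [ 0.52044488 -0.24592427]
back z0,z62 [[ 0.59890454 -0.26692834  0.        ]] [[ 0.59953196 -0.26471454  0.062     ]]
vis px 2718 (array([ 0.44946646,  0.02161884, -3.18605965]), np.float64(0.04598104598104602)) (array([ 0.447,  0.02 , -3.12 ]), np.float64(1.0))
coaster [0.50498737 0.26572792] ((505.24554443359375, 265.5754089355469), (116.8846435546875, 114.81828308105469), 46.89411926269531)
```

View pics/w2.png

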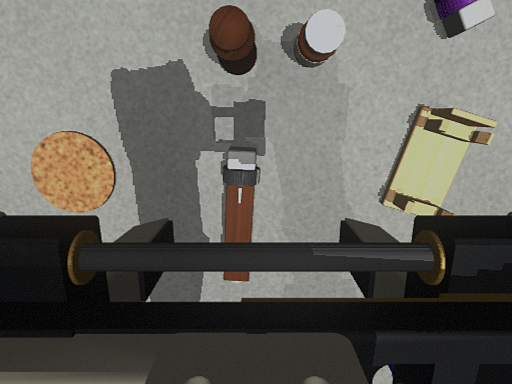

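The wrist view shows the mill running from its foot (243,150) through the wheel (241,174) and index line (240,193) to the head (237,280). The gripper hides part of the body, so I'll check the mill's yaw by hand.

```bash
python3 - <<'E'
from h import *
p=camera_params("wrist");im=cv2.imread("pics/w2.png")
hsv=cv2.cvtColor(im,cv2.COLOR_BGR2HSV).astype(int)
m=(hsv[:,:,1]>110)&((hsv[:,:,0]<15)|(hsv[:,:,0]>170));m[:,:200]=0;m[:,275:]=0;m[:184]=0;m[285:]=0
rows=[r for r in list(range(206,238))+list(range(273,280)) if m[r].sum()>15]
c=np.array([[np.nonzero(m[r])[0].mean(),r] for r in rows]);print(rows[0],rows[-1],c[[0,-1]],m[rows].sum(1)[[0,-1]])
w=p2w(c,.042,p)[:,:2];k=np.polyfit(w[:,0],w[:,1],1);print("slope",k,"yaw",np.pi+np.arctan(k[0]),"y at .45",np.polyval(k,.45))
ys=np.nonzero(m.sum(1)>15)[0];print(ys.min(),ys.max(),p2w([[237,ys.max()+.5],[240,ys.min()-.5]],.040,p))
print("foot top far edge",p2w([[242,147.5]],.046,p))
rp=[.4490,.0216]
E
```

```text
206 279 [[239.  206. ]
 [235.5 279. ]] [27 24]
slope [-0.03718343  0.03893559] yaw 3.104426341982055 y at .45 0.022203039847854968
186 279 [[0.3587824  0.02377185 0.04      ]
 [0.50032281 0.02009179 0.04      ]]
foot top far edge [[0.5521479  0.01746618 0.046     ]]
```

```bash
python3 - <<'E'
from h import *
print(rel([.470,.021,.009],down(-1.610)*R.from_euler("y",.04)))
E
```

```text
(array([-0.0578, -0.0234,  0.2379]), array([-0.001 ,  0.0402,  0.0574]))
```

Emit:
jog_arm:
  motion:
    - [[-0.03,-0.012,0.03,0,0.02,0.03,-1],[-0.058,-0.0235,0.06,0,0.04,0.057,-1],[-0.058,-0.0235,0.1,0,0.04,0.057,-1],[-0.058,-0.0235,0.14,0,0.04,0.057,-1],[-0.058,-0.0235,0.175,0,0.04,0.057,-1],[-0.058,-0.0235,0.2,0,0.04,0.057,-1],[-0.058,-0.0235,0.222,0,0.04,0.057,-1],[-0.058,-0.0235,0.238,0,0.04,0.057,-1],[-0.058,-0.0235,0.238,0,0.04,0.057,-1],[-0.058,-0.0235,0.238,0,0.04,0.057,-1]]

```text
clock: 4.48
position: [0.4692, 0.0217, 0.0086]
ee_rot: [-3.14, 0.059, -0.06]
force: [0.2, 0.3, 0.8]
width: 0.999
gripper_force: 0.0
```

Emit:
jog_arm:
  motion:
    - [[0,0,0,0,0,0,0.2],[0,0,0,0,0,0,1],[0,0,0,0,0,0,1],[0,0,0,0,0,0,1],[0,0,0,0,0,0,1],[0,0,0,0,0,0,1],[0,0,0,0,0,0,1],[0,0,0,0,0,0,1]]
  force: 30

```text
clock: 5.15
position: [0.4697, 0.0219, 0.0091]
ee_rot: [-3.14, 0.059, -0.063]
force: [-0.3, -0.3, -0.5]
width: 0.468
gripper_force: 0.0
```

Emit:
jog_arm:
  motion:
    - [[0,0,0,0,0,0,1],[0,0,0,0,0,0,1],[0,0,0,0,0,0,1],[0,0,0,0,0,0,1]]

```text
clock: 5.48
position: [0.4697, 0.0219, 0.009]
ee_rot: [-3.14, 0.059, -0.063]
force: [0.8, -0.2, -0.4]
width: 0.179
gripper_force: 0.0
```

Emit:
jog_arm:
  motion:
    - [[0,0,-0.02,0,0,0,1],[0,0,-0.04,0,0,0,1],[0,0,-0.07,0,0,0,1],[0,0,-0.11,0,-0.04,0,1],[0,0,-0.15,0,-0.04,0,1],[0,0,-0.15,0,-0.04,0,1]]

```text
clock: 5.98
position: [0.468, 0.0228, 0.1657]
ee_rot: [-3.138, 0.059, -0.016]
force: [2.0, -0.3, 0.3]
width: 0.002
gripper_force: 0.0
```

```bash
python3 - <<'E'
from h import *
im=get_image("wrist");cv2.imwrite("pics/w3.png",im[:,:,::-1])
x,y,th=.4904,-.2358,2.875
u=np.array([np.cos(th),np.sin(th)])
g=np.array([x,y])-.020*u
Rt=down(th+np.pi/2)
print("hi",rel([*g,.150],Rt),observe()["position"],observe()["gripper_force"],observe()["joints"])
E
```

```text
hi (array([0.0529, 0.2617, 0.0125]), array([-0.003 , -0.0073,  0.229 ])) [0.46660729 0.0224055  0.16269653] 0.0 [ 0.03571845  0.21701018 -0.23324847  1.97033755  0.06064132  0.95290766
 -1.83539201]
```

View pics/w3.png

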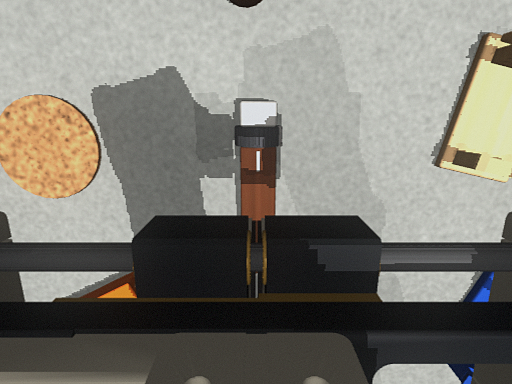

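```bash
python3 - <<'E'
from h import *
p=camera_params("wrist")
print("foot corners",p2w([[240,99.5],[277,99.5]],.046,p),"wheel/body",p2w([[240,147.5],[275,147.5]],.044,p))
mt,pt=get("mill","top",(.447,.02));r,m=rect(mt,.04,pt);print(r,m)
cv2.imwrite("pics/t3.png",cv2.resize(get_image("top")[150:300,190:320,::-1],(650,600)))
ms,ps=get("mill","scene",(.447,.02));r,m=rect(ms,.03,ps);print(r,m)
E
```

```text
foot corners [[ 0.5479728   0.03555378  0.046     ]
 [ 0.54659907 -0.00074017  0.046     ]] wheel/body [[0.50098074 0.03802605 0.044     ]
 [0.49963501 0.00218786 0.044     ]]
((293.1454772949219, 258.1534729003906), (46.339317321777344, 202.98768615722656), 25.17025375366211) [0.29117425 0.25864895]
((458.7096862792969, 21.450769424438477), (56.37410354614258, 214.03109741210938), 89.51905822753906) [0.4661314  0.02322351]
```

View pics/t3.png

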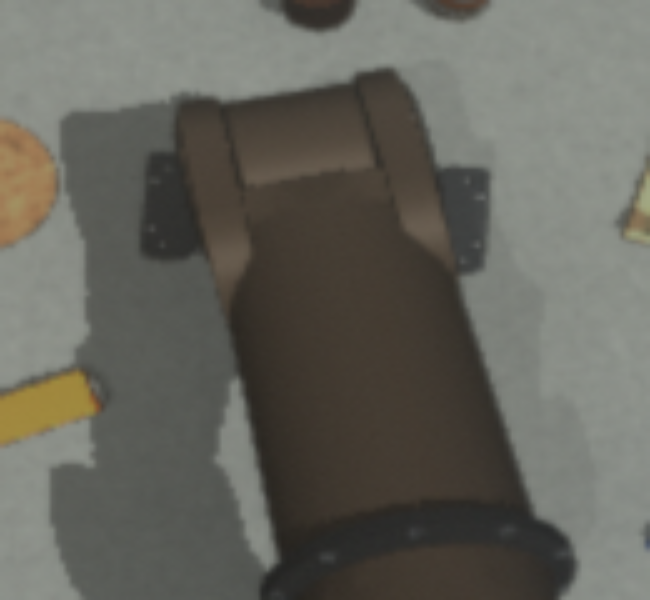

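The mill has not moved and the fingers closed on nothing. I'll go down again and look before closing.

Emit:
jog_arm:
  motion:
    - [[0,0,0,0,0,0,-1],[0,0,0,0,0,0,-1],[0,0,0,0,0,0,-1],[0,0,0,0,0,0,-1],[0,0,0,0,0,0,-1],[0,0,0,0,0,0,-1],[0,0,0,0,0,0,-1],[0,0,0,0,0,0,-1],[0,0,0,0,0,0,-1],[0,0,0,0,0,0,-1]]

```text
clock: 7.12
position: [0.4637, 0.022, 0.1589]
ee_rot: [-3.14, 0.059, -0.0]
force: [-0.2, 0.3, 0.7]
width: 0.678
gripper_force: 0.0
```

Emit:
jog_arm:
  motion:
    - [[0,0,0.02,0,0,0,-1],[0,0,0.05,0,0,0,-1],[0,0,0.08,0,0,0,-1],[0,0,0.11,0,0,0,-1],[0,0,0.13,0,0,0,-1],[0,0,0.145,0,0,0,-1],[0,0,0.15,0,0.04,0,-1],[0,0,0.15,0,0.04,0,-1],[0,0,0.15,0,0.04,0,-1]]

```text
clock: 7.87
position: [0.463, 0.0221, 0.0088]
ee_rot: [-3.14, 0.058, -0.06]
force: [-0.2, 0.5, -0.1]
width: 1.001
gripper_force: 0.0
```

```bash
python3 - <<'E'
from h import *
print(observe()["position"],observe()["width"])
im=get_image("wrist");s=get_image("scene")
cv2.imwrite("pics/w4.png",np.hstack([cv2.resize(im,(448,336)),cv2.resize(s[110:230,200:320],(336,336))])[:,:,::-1])
E
```

```text
[0.46301649 0.02214859 0.00881855] 1.0008601039085505
```

View pics/w4.png

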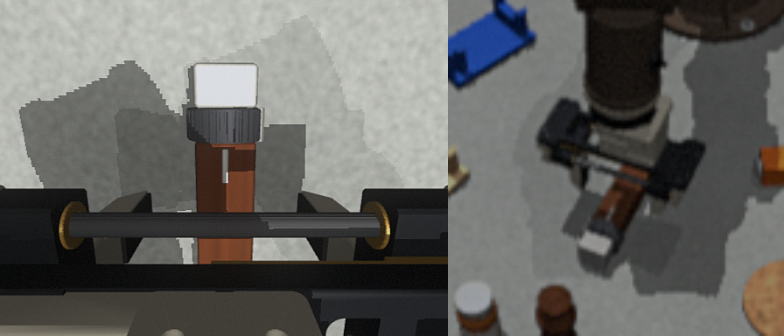

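The fingers straddle the body correctly, at about (225,225) in the left panel. I'll close in steps and watch.

Emit:
jog_arm:
  motion:
    - [[0,0,0,0,0,0,1],[0,0,0,0,0,0,1],[0,0,0,0,0,0,1],[0,0,0,0,0,0,1],[0,0,0,0,0,0,1],[0,0,0,0,0,0,1],[0,0,0,0,0,0,1],[0,0,0,0,0,0,1]]
  force: 30

```text
clock: 8.63
position: [0.4637, 0.0222, 0.0089]
ee_rot: [-3.14, 0.059, -0.063]
force: [0.3, 0.8, 0.2]
width: 0.471
gripper_force: 0.0
```

Emit:
jog_arm:
  motion:
    - [[0,0,0,0,0,0,1],[0,0,0,0,0,0,1]]

```text
clock: 8.8
position: [0.4637, 0.0222, 0.0088]
ee_rot: [-3.14, 0.059, -0.063]
force: [0.8, 0.2, 0.4]
width: 0.327
gripper_force: 0.0
```

Emit:
jog_arm:
  motion:
    - [[0,0,0,0,0,0,1],[0,0,0,0,0,0,1]]

```text
clock: 8.97
position: [0.4637, 0.0222, 0.0088]
ee_rot: [-3.14, 0.058, -0.063]
force: [0.2, -0.7, -0.1]
width: 0.176
gripper_force: 0.0
```

```bash
python3 - <<'E'
from h import *
print(observe())
im=get_image("wrist");s=get_image("scene")
cv2.imwrite("pics/w5.png",np.hstack([cv2.resize(im,(448,336)),cv2.resize(s[130:210,220:300],(336,336))])[:,:,::-1])
E
```

```text
{'clock': 8.9667, 'joints': array([-0.02135793,  0.42189411, -0.18787909,  2.17348951,  0.17085252,
        0.51986075, -1.94662453]), 'dq': array([-0.00166758, -0.00012715, -0.0007122 ,  0.00051302,  0.00129583,
       -0.00101774, -0.00047674]), 'joint_efforts': array([-1.01452679e-03, -5.25612330e+01, -1.57751776e+00, -1.85368037e+01,
        4.76705830e-02, -3.22088767e-01, -1.34828599e-03]), 'position': array([0.4636681 , 0.02215817, 0.0088416 ]), 'ee_rot': array([-3.14008931,  0.05849132, -0.06270037]), 'force': array([ 0.15741409, -0.67356703, -0.12205976]), 'ft_torque': array([0.03440129, 0.08333421, 0.00629516]), 'gripper_force': 0.0, 'width': 0.17622176903156453}
```

View pics/w5.png

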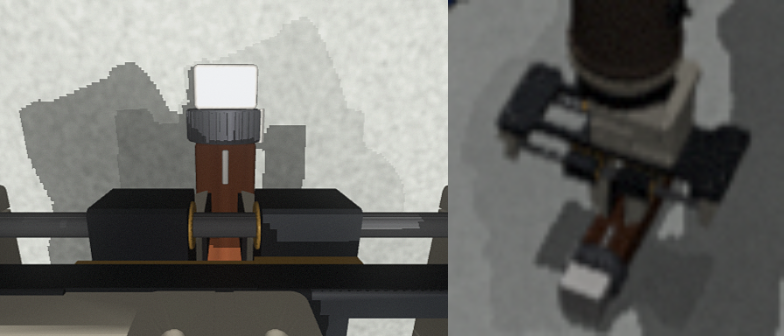

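The closed fingers sit above the mill, inside its outline at (205–248,190). Their apparent size puts the real tips about 35 mm short of the reported TCP, at z≈0.045, just over the mill's top. I'll open and feel my way down while watching the force.

Emit:
jog_arm:
  motion:
    - [[0,0,0,0,0,0,-1],[0,0,0,0,0,0,-1],[0,0,0,0,0,0,-1],[0,0,0,0,0,0,-1],[0,0,0,0,0,0,-1],[0,0,0,0,0,0,-1],[0,0,0,0,0,0,-1],[0,0,0,0,0,0,-1],[0,0,0.004,0,0,0,-1],[0,0,0.004,0,0,0,-1]]

```text
clock: 9.9
position: [0.4636, 0.0221, 0.0044]
ee_rot: [-3.14, 0.059, -0.062]
force: [-0.8, -0.5, -0.8]
width: 0.765
gripper_force: 0.0
```

Emit:
jog_arm:
  motion:
    - [[0,0,0.004,0,0,0,-1],[0,0,0.007,0,0,0,-1],[0,0,0.008,0,0,0,-1]]

```text
clock: 10.15
position: [0.4639, 0.0221, -0.0037]
ee_rot: [-3.14, 0.058, -0.062]
force: [-0.1, 0.2, 0.1]
width: 0.975
gripper_force: 0.0
```

No contact below z=0, which confirms it. I'll carry on down.

Emit:
jog_arm:
  motion:
    - [[0,0,0.005,0,0,0,-1],[0,0,0.01,0,0,0,-1],[0,0,0.014,0,0,0,-1],[0,0,0.016,0,0,0,-1]]

```text
clock: 10.48
position: [0.4645, 0.0221, -0.0198]
ee_rot: [-3.14, 0.058, -0.061]
force: [-0.6, 0.1, -0.4]
width: 1.0
gripper_force: 0.0
```

Emit:
jog_arm:
  motion:
    - [[0,0,0.003,0,0,0,-1],[0,0,0.006,0,0,0,-1],[0,0,0.006,0,0,0,-1]]

```text
clock: 10.73
position: [0.4648, 0.0221, -0.0256]
ee_rot: [-3.14, 0.059, -0.062]
force: [-0.3, -1.3, 0.4]
width: 1.0
gripper_force: 0.0
```

Emit:
jog_arm:
  motion:
    - [[0,0,0,0,0,0,1],[0,0,0,0,0,0,1],[0,0,0,0,0,0,1],[0,0,0,0,0,0,1],[0,0,0,0,0,0,1],[0,0,0,0,0,0,1],[0,0,0,0,0,0,1],[0,0,0,0,0,0,1],[0,0,0,0,0,0,1],[0,0,0,0,0,0,1]]
  force: 30

```text
clock: 11.57
position: [0.4651, 0.0223, -0.0251]
ee_rot: [-3.14, 0.058, -0.063]
force: [0.4, 1.1, 0.3]
width: 0.41
gripper_force: 30.0
```

Emit:
jog_arm:
  motion:
    - [[0,0,0,0,0,0,1],[0,0,-0.01,0,0,0,1],[0,0,-0.03,0,0,0,1],[0,0,-0.07,0,0,0,1],[0,0,-0.1,0,-0.04,0,1],[0,0,-0.14,0,-0.04,0,1],[0,0,-0.14,0,-0.04,0,1],[0,0,-0.14,0,-0.04,0,1]]

```text
clock: 12.23
position: [0.4608, 0.0222, 0.1163]
ee_rot: [-3.14, 0.059, -0.006]
force: [-1.2, -0.3, -3.9]
width: 0.412
gripper_force: 30.0
```

```bash
python3 - <<'E'
from h import *
s=observe();print(s["position"],s["ee_rot"],s["width"],s["gripper_force"],s["force"])
p=camera_params("wrist");im=get_image("wrist");cv2.imwrite("pics/w6.png",im[:,:,::-1])
for q in("mill","mill_foot","mill_wheel"):
    for d in silhouettes(q,"wrist"): 
        if d["p"]>.4:
            ys,xs=np.nonzero(d["mask"]);print(q,d["p"],d["pixel"],xs.min(),xs.max(),ys.min(),ys.max())
print(p["T"].round(4))
E
```

```text
[0.46078131 0.02217601 0.11629976] [-3.13967326  0.05936627 -0.00634464] 0.41236969489170716 29.98766541481018 [-1.22403121 -0.27726747 -3.89451808]
mill 0.64 [254.7, 160.3] 202 311 62 297
mill_foot 0.77 [256.0, 158.4] 201 311 61 298
mill_wheel 0.74 [258.0, 156.4] 200 311 61 298
[[-0.038  -0.9697 -0.2413  0.5257]
 [-0.9993  0.0366  0.0104  0.0196]
 [-0.0013  0.2415 -0.9704  0.312 ]
 [ 0.      0.      0.      1.    ]]
```

View pics/w6.png

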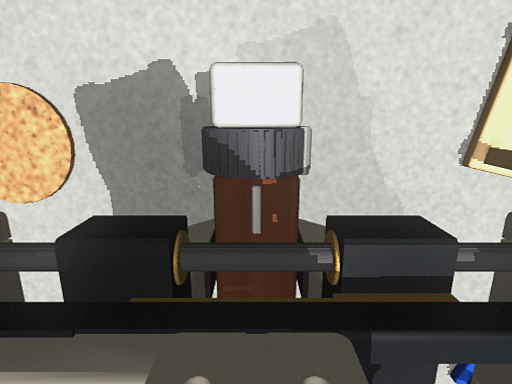

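The mill is held straight: foot at (256,95), wheel at (256,152), rib edge at the right (306,150). From the picture, the TCP sits at mill x≈-14.5 mm. My ten pictures are used, so from here I'll work on numbers only.

Emit:
jog_arm:
  motion:
    - [[0.02,0.02,-0.03,0,0,0.05,1],[0.05,0.05,-0.06,0,0,0.1,1],[0.08,0.08,-0.084,0,0,0.2,1],[0.098,0.11,-0.084,0,0,0.227,1],[0.098,0.118,-0.084,0,0,0.227,1],[0.098,0.118,-0.084,0,0,0.227,1],[0.098,0.118,-0.084,0,0,0.227,1]]

```text
clock: 13.02
position: [0.5522, -0.1006, 0.1966]
ee_rot: [-3.113, 0.417, 0.006]
force: [-0.4, 0.7, -4.1]
width: 0.413
gripper_force: 30.0
```

```bash
cat >> h.py <<'E'
def seerest(x0=(.4904,-.2358,2.8706),rmax=384):
    p=camera_params("wrist");im=get_image("wrist")
    hsv=cv2.cvtColor(im,cv2.COLOR_RGB2HSV).astype(int)
    guess=boxes2mask([(-112,35,-34,34,0,62),REST[0]],flat(0)(x0),p).astype(np.uint8)
    roi=cv2.dilate(guess,np.ones((25,25)))>0
    roi[rmax:]=0
    m=(hsv[:,:,1]>60)&roi
    m=cv2.morphologyEx(m.astype(np.uint8),cv2.MORPH_OPEN,np.ones((3,3)));m=cv2.morphologyEx(m,cv2.MORPH_CLOSE,np.ones((7,7)))>0
    ys,xs=np.nonzero(m);print("mask",m.sum(),guess.sum(),xs.min(),xs.max(),ys.min(),ys.max())
    B=[REST[0]]+[(a,b,-31,31,e,f) for a,b,c,d,e,f in REST[1:]]
    return [fit(B,[(m,p,roi)],np.array(x0)+[dx,0,dx],flat(0)) for dx in(0,.006)],m,guess,im
E
python3 - <<'E'
from h import *
print(observe()["position"],observe()["gripper_force"])
r,m,g,im=seerest(rmax=214);print(r);cv2.imwrite("pics/w7.png",im[:,:,::-1])
E
```

```text
[ 0.55221813 -0.10062214  0.19662822] 29.98790591955185
mask 2671 11435 336 424 92 213
[(array([ 0.4906443 , -0.23670106,  2.89138299]), np.float64(0.7093858885017421)), (array([ 0.49131443, -0.23558349,  2.88255595]), np.float64(0.709023539668701))]
```

```bash
python3 - <<'E'
from h import *
im=cv2.imread("pics/w7.png");p=camera_params("wrist")
g=boxes2mask([REST[0]],flat(0)((.4904,-.2358,2.8706)),p);g[214:]=0
hsv=cv2.cvtColor(im,cv2.COLOR_BGR2HSV).astype(int)
ring=(cv2.dilate(g.astype(np.uint8),np.ones((41,41)))>0)&~(cv2.dilate(g.astype(np.uint8),np.ones((21,21)))>0);ring[214:]=0
ys,xs=np.nonzero(g);print(g.sum(),xs.min(),xs.max(),ys.min(),ys.max())
for m in(g,ring): print(np.percentile(hsv[m],[10,50,90],axis=0))
# coarse map of saturation
a=hsv[:,:,1];print(a[80:224:8,320:512:8])
E
```

```text
8584 335 418 94 213
[[ 17.   36.  108.3]
 [ 31.   45.  240. ]
 [ 32.  100.  241. ]]
[[ 30.   7. 200.]
 [ 39.   9. 212.]
 [ 45.  11. 222.]]
[[  8   6   9   7   9  10   6   9   7  10   8   6   8   8  10   8   5   6
   11   7   7   7   8   8]
 [  9   9  10  10   8  10   9   9  10   9   8   8   6   7   7  10  10   9
    8   7   8   7   6   6]
 [  5  10   8  97 103  88  71  38  37  39  38  38  39  40  10   5  10   9
    8   9   9   8   8   6]
 [  9   9   7 100  55  57  52  52  43  99  49  58   7   6   9   7   8  11
   10   8   6   8   7   8]
 [  8  10   8  95  99  83  66  45  44  47  43  77 101  65  10   7   8   7
   10   7   8   8   8   9]
 [ 10  10   8 105  47  46  39  41  27  39  36  46   5   8   7   9   9   8
    7   9   8   9   8   6]
 [  9   9   9  85  46  41  41  47  26  41  37  43  10  10   6   7  10   7
    6   9   6   7   8   7]
 [ 10   9   7  64  49  41  41  48  28  43  39  44   9   9   7   6   8  10
    6   6   9  11   9   8]
 [ 11   9  10  51  51  38  39  47  33  43  43  55  11   9  11   9   9   6
    8   6   6   7   7   9]
 [ 10  10  10  41  49  39  38  50  31  38  38  52  1
[... 157 characters left out ...]
 9  11  42  50  38  37  48  29  38  42   7   9   7   6  10   9   8
    7   6   8   8   9   8]
 [ 13   9  12  40  48  43  41  50  30  38  38  11   9   8  11   9   8   7
    9  10   8   7   6   7]
 [ 10  10  17  42  47  39  40  47  33  38  42   9  10  11   7  12   7   7
    8   6   5   6   9   5]
 [  6  11  21  37  58  54  52  61  63  54  39  10  10  11   6   9  11   7
    7   6   6   7   9   7]
 [  7  12  43 104  88  98 102  98  81  80  91   8   9  10   8   6   6   9
    7   8   9   7   7   9]
 [  8   8  81  56  92  69  50  49  48  48 107 106  13   6   7  10   8  10
    9   7  10   5   7   6]
 [  9  28  21  41  37  65  51  35  45  36  43  37  22   8   9   9   8  10
    8  11   8  10  12  12]]
```

```bash
sed -i 's/>60)&roi/>22)\&roi/' h.py; python3 - <<'E'
from h import *
im=cv2.imread("pics/w7.png");p=camera_params("wrist");x0=(.4904,-.2358,2.8706)
sat=cv2.cvtColor(im,cv2.COLOR_BGR2HSV)[:,:,1]
roi=cv2.dilate(boxes2mask([(-112,35,-34,34,0,62),REST[0]],flat(0)(x0),p).astype(np.uint8),np.ones((21,21)))>0
roi[214:]=0;roi[:,:325]=0
m=cv2.morphologyEx(((sat>22)&roi).astype(np.uint8),cv2.MORPH_CLOSE,np.ones((5,5)))>0
np.save("m7.npy",m);print(m.sum())
for W in(28,30,32):
    B=[REST[0]]+[(a,b,-W,W,e,f) for a,b,c,d,e,f in REST[1:]]
    for d in(0,.006): print(W,fit(B,[(m,p,roi)],np.array(x0)+[d,d/2,d],flat(0)))
E
```

```text
8983
28 (array([ 0.49097991, -0.23577844,  2.88190027]), np.float64(0.03384113166485314))
28 (array([ 0.49102738, -0.23573519,  2.87739781]), np.float64(0.034456521739130386))
30 (array([ 0.49101433, -0.23554577,  2.88459527]), np.float64(0.029453320291272678))
30 (array([ 0.49094396, -0.23543235,  2.88189755]), np.float64(0.029875067897881635))
32 (array([ 0.49088158, -0.23553646,  2.88393308]), np.float64(0.028466284229895056))
32 (array([ 0.49091639, -0.23555824,  2.88481548]), np.float64(0.028258986574274614))
```

```bash
python3 - <<'E'
from h import *
print(rel([.5049,-.2395,.08],down(-1.8324)))
E
```

```text
(array([-0.0083,  0.1479,  0.1166]), array([-0.0009,  0.0038, -0.0029]))
```

Emit:
jog_arm:
  motion:
    - [[-0.003,0.03,0,0,0,0,1],[-0.006,0.07,0,-0.001,0.004,-0.003,1],[-0.008,0.11,0,-0.001,0.004,-0.003,1],[-0.008,0.14,0,-0.001,0.004,-0.003,1],[-0.008,0.148,0.02,-0.001,0.004,-0.003,1],[-0.008,0.148,0.055,-0.001,0.004,-0.003,1],[-0.008,0.148,0.09,-0.001,0.004,-0.003,1],[-0.008,0.148,0.116,-0.001,0.004,-0.003,1],[-0.008,0.148,0.116,-0.001,0.004,-0.003,1],[-0.008,0.148,0.116,-0.001,0.004,-0.003,1]]

```text
clock: 13.9
position: [0.5054, -0.2382, 0.0813]
ee_rot: [-3.114, 0.406, 0.001]
force: [0.1, -0.3, -3.2]
width: 0.415
gripper_force: 30.0
```

```bash
python3 - <<'E'
from h import *
print(observe()["position"],observe()["gripper_force"],rel([.5049,-.2395,.014],down(-1.8324)))
E
```

```text
[ 0.50535277 -0.23823217  0.08125138] 29.987894296646118 (array([-0.0001,  0.0014,  0.0672]), array([-0.0011,  0.0006,  0.0022]))
```

Emit:
jog_arm:
  motion:
    - [[0,0.001,0.02,0,0,0.002,1],[0,0.001,0.04,0,0,0.002,1],[0,0.001,0.05,0,0,0.002,1],[0,0.001,0.058,0,0,0.002,1],[0,0.001,0.064,0,0,0.002,1],[0,0.001,0.067,0,0,0.002,1],[0,0.001,0.067,0,0,0.002,1]]

```text
clock: 14.48
position: [0.5068, -0.2411, 0.0157]
ee_rot: [3.114, -0.412, 0.006]
force: [0.1, -0.4, -3.3]
width: 0.411
gripper_force: 30.0
```

Emit:
jog_arm:
  motion:
    - [[0,0,0.001,0,0,0,1],[0,0,0.002,0,0,0,1],[0,0,0.003,0,0,0,1],[0,0,0.003,0,0,0,1]]

```text
clock: 14.82
position: [0.5067, -0.2412, 0.0127]
ee_rot: [3.114, -0.412, 0.006]
force: [0.1, -0.1, -3.4]
width: 0.414
gripper_force: 30.0
```

Emit:
jog_arm:
  motion:
    - [[-0.002,-0.001,0,0,0,0,1],[-0.002,-0.001,0.002,0,0,0,1],[-0.002,-0.001,0.003,0,0,0,1],[-0.002,-0.001,0.003,0,0,0,1]]

```text
clock: 15.15
position: [0.505, -0.2395, 0.0107]
ee_rot: [3.114, -0.412, 0.006]
force: [-5.2, 2.4, 13.4]
width: 0.408
gripper_force: 30.0
```

Emit:
jog_arm:
  motion:
    - [[0,0,0.001,0,0,0,1],[0,0,0.002,0,0,0,1],[0,0,0.002,0,0,0,1]]

```text
clock: 15.4
position: [0.5051, -0.2396, 0.0105]
ee_rot: [3.114, -0.412, 0.008]
force: [-11.1, 5.2, 35.7]
width: 0.413
gripper_force: 30.0
```

Emit:
jog_arm:
  motion:
    - [[0,0,-0.002,0,0,0,1],[0,0,-0.002,0,0,0,1],[0,0,-0.002,0,0,0,-1],[0,0,-0.002,0,0,0,-1],[0,0,-0.002,0,0,0,-1],[0,0,-0.002,0,0,0,-1],[0,0,-0.002,0,0,0,-1],[0,0,-0.002,0,0,0,-1],[0,0,-0.002,0,0,0,-1],[0,0,-0.002,0,0,0,-1]]

```text
clock: 16.23
position: [0.5049, -0.2397, 0.0094]
ee_rot: [3.114, -0.412, 0.006]
force: [-0.4, -0.3, 0.4]
width: 0.947
gripper_force: 0.0
```

Emit:
jog_arm:
  motion:
    - [[0,0,-0.02,0,0,0,-1],[0,0,-0.05,0,0,0,-1],[0,0,-0.09,0,0,0,-1],[0.02,0,-0.12,0,0,0,-1],[0.05,0,-0.15,0,0,0,-1],[0.05,0,-0.15,0,0,0,-1],[0.05,0,-0.15,0,0,0,-1]]

```text
clock: 16.82
position: [0.5551, -0.253, 0.1615]
ee_rot: [3.113, -0.411, 0.013]
force: [-0.2, -0.6, -1.6]
width: 1.002
gripper_force: 0.0
```

```bash
python3 - <<'E'
from h import *
s=observe();print(s["position"],s["width"],s["force"])
p=camera_params("wrist");im=get_image("wrist");cv2.imwrite("pics/w8.png",im[:,:,::-1])
ds=silhouettes("mill","wrist")
for d in ds:
    ys,xs=np.nonzero(d["mask"]);print(d["p"],np.round(d["pixel"]),xs.min(),xs.max(),ys.min(),ys.max(),d["mask"].sum())
m=min(ds,key=lambda d:abs(d["pixel"][0]-256)+abs(d["pixel"][1]-180))["mask"]
u=np.array([-.966,.2586])
ok=np.ones_like(m);ok[214:]=0
v,c=fit(MILL,[(m,p,ok)],[.4909,-.2357,2.88],flat(.059));print(v,c)
d=v[:2]-[.4909,-.2357];print("rest frame",d@[np.cos(2.88),np.sin(2.88)],d@[-np.sin(2.88),np.cos(2.88)],v[2]-2.88)
# expected landmark pixels
T=flat(.059)((.4909,-.2357,2.88))
for x,z in((-100,19),(-74,19),(-54,19),(-64,25)): print(x,w2p((T[:3,:3]@np.array([x,0,z])/1000+T[:3,3])[None],p))
cc=int(w2p((T[:3,:3]@np.array([-64,0,25])/1000+T[:3,3])[None],p)[0,0])
print(im[60:214:2,cc].tolist())
E
```

```text
[ 0.55507356 -0.25299578  0.16145203] 1.0024265527903164 [-0.16799334 -0.6253129  -1.64946039]
0.96 [211.  17.] 172 241 0 47 2161
0.58 [254. 204.] 230 282 146 300 5205
[ 0.49255223 -0.23698247  2.88569407] 0.04015175466329435
rest frame -0.0019276954902925445 0.0008115413590456948 0.005694073242660913
-100 [[256.08658204 151.53535878]]
-74 [[256.12639868 179.47452138]]
-54 [[256.15587196 200.15578958]]
-64 [[256.1435466  191.40983193]]
[[149, 152, 145], [149, 151, 144], [149, 151, 145], [151, 151, 148], [153, 154, 149], [150, 153, 144], [153, 154, 148], [149, 152, 146], [150, 150, 145], [152, 153, 148], [156, 157, 153], [150, 153, 146], [140, 144, 139], [143, 144, 140], [153, 157, 150], [152, 151, 145], [148, 152, 147], [161, 161, 155], [158, 159, 154], [151, 153, 145], [153, 156, 151], [147, 150, 144], [152, 153, 148], [148, 151, 144], [157, 158, 152], [158, 158, 154], [153, 156, 150], [150, 151, 146], [151, 153, 146], [147, 147, 144], [150, 151, 143], [160, 158, 155], [160, 160, 155], [88, 90, 86], [79, 80, 77], [83, 84, 81], [85, 88, 85], [71, 59, 43], [63, 52, 41], [136, 108, 79], [134, 106, 77], [137, 108, 79], [90, 74, 55], [142, 110, 77], [52, 52, 49], [51, 51, 49], [98, 97, 91], [122, 119, 116], [120, 118, 115], [122, 120, 116], [119, 119, 112], [113, 109, 108], [114, 113, 108], [112, 110, 105], [111, 112, 105], [109, 109, 104], [110, 109, 105], [110, 106, 100], [99, 99, 94], [34, 32, 31], [42, 42, 40], [38, 40, 37], [72, 74, 74], [42, 41, 40], [39, 39, 40], [42, 42, 39], [72, 72, 75], [52, 51, 52], [45, 44, 43], [45, 44, 43], [42, 47, 45], [61, 37, 29], [103, 102, 97], [118, 114, 110], [116, 113, 110], [114, 114, 108], [108, 106, 100]]
```

The mill is seated: rest-frame x ≈ -2 mm, y ≈ +1 mm. Next I'll read the rib's position on the wheel and close the fingers.

```bash
cat >> h.py <<'E'
def rib(v=(.4923,-.2366,2.882),im=None,p=None):
    "brightness along wheel arc, per angle theta (rib at y=-25 sin, z=25 cos)"
    if im is None: p=camera_params("wrist");im=get_image("wrist")
    T=flat(.059)(v);g=im.astype(float).mean(2)
    th=np.arange(-1.5,1.0,.05);out=[]
    for t in th:
        X=np.array([[x,-25*np.sin(t),25*np.cos(t)] for x in range(-69,-58)])/1000
        q=w2p(X@T[:3,:3].T+T[:3,3],p).astype(np.float32)
        out.append(cv2.remap(g.astype(np.float32),q[:,:1],q[:,1:],1).mean())
    return th,np.array(out),im
E
python3 - <<'E'
from h import *
im=cv2.imread("pics/w8.png");p=camera_params("wrist")
th,o,_=rib(im=im,p=p)
print([(round(t,2),int(b)) for t,b in zip(th,o)])
g=im.mean(2).astype(int)
for r in(184,188,192,196): print(r,g[r,222:292].tolist())
E
```

```text
[(np.float64(-1.5), 99), (np.float64(-1.45), 97), (np.float64(-1.4), 90), (np.float64(-1.35), 79), (np.float64(-1.3), 63), (np.float64(-1.25), 42), (np.float64(-1.2), 43), (np.float64(-1.15), 53), (np.float64(-1.1), 64), (np.float64(-1.05), 77), (np.float64(-1.0), 80), (np.float64(-0.95), 69), (np.float64(-0.9), 50), (np.float64(-0.85), 39), (np.float64(-0.8), 37), (np.float64(-0.75), 39), (np.float64(-0.7), 39), (np.float64(-0.65), 39), (np.float64(-0.6), 40), (np.float64(-0.55), 41), (np.float64(-0.5), 40), (np.float64(-0.45), 40), (np.float64(-0.4), 43), (np.float64(-0.35), 42), (np.float64(-0.3), 40), (np.float64(-0.25), 43), (np.float64(-0.2), 43), (np.float64(-0.15), 42), (np.float64(-0.1), 42), (np.float64(-0.05), 44), (np.float64(0.0), 47), (np.float64(0.05), 57), (np.float64(0.1), 68), (np.float64(0.15), 70), (np.float64(0.2), 69), (np.float64(0.25), 62), (np.float64(0.3), 58), (np.float64(0.35), 61), (np.float64(0.4), 64), (np.float64(0.45), 60), (np.float64(0.5), 57), (np.float64(0.55), 58), (np.float64(0.6), 58), (np.float64(0.65), 55), (np.float64(0.7), 54), (np.float64(
[... 620 characters left out ...]
, 36, 38, 39, 37, 36, 46, 76, 84, 57, 47, 122, 187, 176, 172, 175, 173, 177, 175, 173, 176]
192 [149, 176, 182, 183, 182, 152, 101, 105, 96, 55, 33, 37, 39, 44, 57, 62, 54, 60, 59, 60, 62, 57, 56, 67, 66, 62, 63, 58, 51, 70, 71, 71, 62, 58, 73, 42, 44, 43, 42, 42, 44, 40, 42, 42, 42, 42, 45, 36, 41, 42, 43, 39, 39, 45, 35, 43, 76, 81, 59, 45, 119, 186, 177, 171, 175, 174, 175, 175, 175, 172]
196 [146, 176, 179, 184, 163, 102, 101, 101, 108, 102, 83, 34, 34, 39, 39, 40, 39, 39, 34, 43, 41, 39, 38, 43, 43, 38, 34, 43, 55, 74, 61, 48, 47, 42, 44, 47, 43, 43, 41, 41, 42, 41, 38, 36, 43, 44, 40, 39, 41, 38, 41, 40, 42, 38, 34, 43, 74, 72, 77, 147, 189, 175, 174, 173, 175, 172, 174, 174, 177, 173]
```

Emit:
jog_arm:
  motion:
    - [[0,0,0,0,0,0,1],[0,0,0,0,0,0,1],[0,0,0,0,0,0,1],[0,0,0,0,0,0,1],[0,0,0,0,0,0,1],[0,0,0,0,0,0,1],[0,0,0,0,0,0,1],[0,0,0,0,0,0,1],[0,0,0,0,0,0,1],[0,0,0,0,0,0,1]]
  force: 20

```text
clock: 17.75
position: [0.5527, -0.2525, 0.1597]
ee_rot: [3.114, -0.412, 0.006]
force: [-1.0, -0.2, 0.7]
width: 0.323
gripper_force: 0.0
```

The rib reads θ≈-1.03, three clicks below the index. I'll bring the closed fingertips down onto the top of the wheel, offset to its +y side.

Emit:
jog_arm:
  motion:
    - [[0,0.003,0.01,0,0,0,1],[0.001,0.006,0.03,0,0,0,1],[0.001,0.009,0.06,0,0,0,1],[0.001,0.009,0.08,0,0,0,1],[0.001,0.009,0.095,0,0,0,1],[0.001,0.009,0.1,0,0,0,1],[0.001,0.009,0.1,0,0,0,1],[0.001,0.009,0.1,0,0,0,1]]

```text
clock: 18.42
position: [0.5519, -0.2617, 0.0599]
ee_rot: [3.114, -0.412, 0.006]
force: [0.4, -0.3, -0.1]
width: 0.004
gripper_force: 0.0
```

Emit:
jog_arm:
  motion:
    - [[0,0,0.002,0,0,0,1],[0,0,0.004,0,0,0,1],[0,0,0.006,0,0,0,1],[0,0,0.006,0,0,0,1]]

```text
clock: 18.75
position: [0.5518, -0.2616, 0.0538]
ee_rot: [3.114, -0.412, 0.006]
force: [0.4, 0.2, 0.7]
width: 0.007
gripper_force: 0.0
```

Emit:
jog_arm:
  motion:
    - [[0,0,0.001,0,0,0,1],[0,0,0.002,0,0,0,1],[0,0,0.003,0,0,0,1],[0,0,0.003,0,0,0,1]]

```text
clock: 19.08
position: [0.5516, -0.2615, 0.0505]
ee_rot: [3.114, -0.412, 0.005]
force: [-0.6, -0.2, 1.1]
width: 0.006
gripper_force: 0.0
```

Emit:
jog_arm:
  motion:
    - [[0,0,0.001,0,0,0,1],[0,0,0.002,0,0,0,1],[0,0,0.002,0,0,0,1]]

```text
clock: 19.33
position: [0.5516, -0.2615, 0.0484]
ee_rot: [3.114, -0.412, 0.005]
force: [0.2, 0.5, -0.2]
width: 0.004
gripper_force: 0.0
```

Emit:
jog_arm:
  motion:
    - [[0,0,0.001,0,0,0,1],[0,0,0.001,0,0,0,1]]

```text
clock: 19.5
position: [0.5516, -0.2615, 0.0475]
ee_rot: [3.114, -0.412, 0.005]
force: [0.6, -0.2, 0.1]
width: 0.006
gripper_force: 0.0
```

Emit:
jog_arm:
  motion:
    - [[0,0,0.001,0,0,0,1],[0,0,0.001,0,0,0,1]]

```text
clock: 19.67
position: [0.5517, -0.2616, 0.0465]
ee_rot: [3.114, -0.412, 0.006]
force: [0.1, -1.0, 0.4]
width: 0.004
gripper_force: 0.0
```

Emit:
jog_arm:
  motion:
    - [[0,0,0.001,0,0,0,1],[0,0,0.001,0,0,0,1]]

```text
clock: 19.83
position: [0.5518, -0.2617, 0.0459]
ee_rot: [3.114, -0.412, 0.006]
force: [-1.3, 0.5, 3.3]
width: 0.003
gripper_force: 1.4
```

Contact at TCP z≈0.046. I'll press about 0.8 mm and drag along -y for two clicks.

Emit:
jog_arm:
  motion:
    - [[0,0,0.0006,0,0,0,1],[0,-0.002,0.0008,0,0,0,1],[0,-0.005,0.0008,0,0,0,1],[0,-0.008,0.0008,0,0,0,1]]

```text
clock: 20.17
position: [0.5532, -0.2578, 0.0465]
ee_rot: [3.109, -0.416, 0.008]
force: [-6.3, -5.4, 11.0]
width: 0.004
gripper_force: 5.3
```

Emit:
jog_arm:
  motion:
    - [[0,-0.003,0,0,0,0,1],[0,-0.006,0,0,0,0,1],[0,-0.009,0,0,0,0,1],[0,-0.01,0,0,0,0,1]]

```text
clock: 20.5
position: [0.5567, -0.2445, 0.0458]
ee_rot: [3.113, -0.413, 0.007]
force: [-2.2, -2.5, 8.3]
width: 0.006
gripper_force: 3.6
```

Emit:
jog_arm:
  motion:
    - [[0,0,-0.01,0,0,0,1],[0,0,-0.04,0,0,0,1],[0,0.005,-0.08,0,0,0,1],[0,0.009,-0.115,0,0,0,1],[0,0.009,-0.115,0,0,0,1],[0,0.009,-0.115,0,0,0,1]]

```text
clock: 21.0
position: [0.5551, -0.2537, 0.1627]
ee_rot: [3.113, -0.413, 0.014]
force: [-0.6, 0.5, -0.4]
width: 0.006
gripper_force: 0.0
```

```bash
cat > chk.py <<'E'
from h import *
p=camera_params("wrist");th,o,im=rib();cv2.imwrite("pics/chk.png",im[:,:,::-1])
print(observe()["position"],[(round(t,2),int(b)) for t,b in zip(th,o)])
m=min(silhouettes("mill","wrist"),key=lambda d:np.hypot(d["pixel"][0]-256,d["pixel"][1]-190))["mask"]
ok=np.ones_like(m);ok[214:]=0
v,c=fit(MILL,[(m,p,ok)],[.4923,-.2366,2.882],flat(.059));d=v[:2]-[.4909,-.2357]
print(v,c,"rest frame",d@[np.cos(2.88),np.sin(2.88)],d@[-np.sin(2.88),np.cos(2.88)],v[2]-2.88)
g=im.mean(2).astype(int)
T=flat(.059)(v)
q=w2p((T[:3,:3]@np.array([[-72,-64,-56],[0,0,0],[25,25,25]])/1000).T+T[:3,3],p);print(q.round(1).tolist())
r=int(q[1,1]);print(g[r,222:292].tolist())
X=(T[:3,:3]@np.array([[-43],[0],[19]])/1000).T+T[:3,3];q=w2p(X,p)[0];print("index",q,g[int(q[1]),235:280].tolist())
E
python3 chk.py
```

```text
[ 0.553936   -0.25294394  0.16077547] [(np.float64(-1.5), 97), (np.float64(-1.45), 96), (np.float64(-1.4), 90), (np.float64(-1.35), 79), (np.float64(-1.3), 63), (np.float64(-1.25), 41), (np.float64(-1.2), 39), (np.float64(-1.15), 42), (np.float64(-1.1), 45), (np.float64(-1.05), 47), (np.float64(-1.0), 48), (np.float64(-0.95), 49), (np.float64(-0.9), 48), (np.float64(-0.85), 47), (np.float64(-0.8), 48), (np.float64(-0.75), 48), (np.float64(-0.7), 48), (np.float64(-0.65), 47), (np.float64(-0.6), 49), (np.float64(-0.55), 48), (np.float64(-0.5), 44), (np.float64(-0.45), 95), (np.float64(-0.4), 187), (np.float64(-0.35), 213), (np.float64(-0.3), 207), (np.float64(-0.25), 118), (np.float64(-0.2), 87), (np.float64(-0.15), 93), (np.float64(-0.1), 75), (np.float64(-0.05), 88), (np.float64(0.0), 93), (np.float64(0.05), 83), (np.float64(0.1), 75), (np.float64(0.15), 78), (np.float64(0.2), 75), (np.float64(0.25), 68), (np.float64(0.3), 63), (np.float64(0.35), 69), (np.float64(0.4), 72), (np.float64(0.45), 69), (np.float64(0.5), 56), (np.float64(0.55), 52), (np.float64(0.6), 49), (np.float64(0.65)
[... 162 characters left out ...]
0.23749454  2.89529574] 0.053467271548930606 rest frame -0.0009291796622381665 0.0016089744812306116 0.015295742504172871
[[255.9, 182.0], [256.1, 190.4], [256.2, 198.8]]
[134, 145, 145, 147, 143, 141, 125, 119, 79, 38, 45, 42, 46, 45, 45, 42, 47, 49, 46, 48, 47, 58, 76, 78, 76, 75, 59, 64, 81, 86, 87, 90, 91, 95, 86, 81, 88, 82, 96, 94, 92, 163, 219, 215, 216, 187, 52, 41, 45, 45, 48, 47, 48, 46, 45, 50, 47, 44, 31, 136, 215, 205, 199, 201, 202, 201, 202, 201, 201, 187]
index [256.47873617 210.21528687] [115, 75, 34, 45, 44, 61, 80, 80, 78, 81, 77, 80, 77, 78, 75, 75, 73, 75, 79, 168, 238, 237, 204, 76, 74, 81, 79, 77, 80, 82, 81, 76, 79, 79, 76, 71, 45, 45, 46, 24, 136, 220, 206, 208, 205]
```

The wheel moved exactly two clicks, rib now at θ=-0.35. I'll roll one more.

Emit:
jog_arm:
  motion:
    - [[0,0.004,0.03,0,0,0,1],[0,0.004,0.06,0,0,0,1],[0,0.004,0.085,0,0,0,1],[0,0.004,0.1,0,0,0,1],[0,0.004,0.107,0,0,0,1],[0,0.004,0.111,0,0,0,1],[0,0.004,0.113,0,0,0,1],[0,0.004,0.1135,0,0,0,1]]

```text
clock: 21.77
position: [0.5519, -0.2563, 0.0466]
ee_rot: [-3.114, 0.412, -0.002]
force: [-2.9, 1.4, 4.0]
width: 0.005
gripper_force: 1.7
```

Emit:
jog_arm:
  motion:
    - [[0,0,0.0008,0,0,0,1],[0,0,0.0012,0,0,0,1],[0,0,0.0012,0,0,0,1]]

```text
clock: 22.02
position: [0.5522, -0.2564, 0.0465]
ee_rot: [3.114, -0.412, 0.004]
force: [-5.6, 2.4, 9.3]
width: 0.007
gripper_force: 4.6
```

Emit:
jog_arm:
  motion:
    - [[0,-0.002,0,0,0,0,1],[0,-0.0045,0,0,0,0,1],[0,-0.007,0,0,0,0,1],[0,-0.009,0,0,0,0,1],[0,-0.0095,0,0,0,0,1]]

```text
clock: 22.43
position: [0.5553, -0.2473, 0.0463]
ee_rot: [3.114, -0.412, 0.006]
force: [-4.0, 0.7, 5.6]
width: 0.001
gripper_force: 3.0
```

Emit:
jog_arm:
  motion:
    - [[0,0,-0.01,0,0,0,1],[0,0,-0.04,0,0,0,1],[0,0.003,-0.08,0,0,0,1],[0,0.006,-0.115,0,0,0,1],[0,0.006,-0.115,0,0,0,1],[0,0.006,-0.115,0,0,0,1]]

```text
clock: 22.93
position: [0.5556, -0.2542, 0.1639]
ee_rot: [3.112, -0.413, 0.016]
force: [-0.7, 0.1, -1.2]
width: 0.002
gripper_force: 0.0
```

```bash
python3 chk.py
```

```text
[ 0.5543233  -0.25354088  0.16182067] [(np.float64(-1.5), 85), (np.float64(-1.45), 83), (np.float64(-1.4), 75), (np.float64(-1.35), 61), (np.float64(-1.3), 52), (np.float64(-1.25), 49), (np.float64(-1.2), 44), (np.float64(-1.15), 42), (np.float64(-1.1), 45), (np.float64(-1.05), 47), (np.float64(-1.0), 48), (np.float64(-0.95), 47), (np.float64(-0.9), 47), (np.float64(-0.85), 48), (np.float64(-0.8), 49), (np.float64(-0.75), 49), (np.float64(-0.7), 48), (np.float64(-0.65), 48), (np.float64(-0.6), 49), (np.float64(-0.55), 50), (np.float64(-0.5), 47), (np.float64(-0.45), 53), (np.float64(-0.4), 69), (np.float64(-0.35), 79), (np.float64(-0.3), 74), (np.float64(-0.25), 85), (np.float64(-0.2), 96), (np.float64(-0.15), 83), (np.float64(-0.1), 83), (np.float64(-0.05), 212), (np.float64(0.0), 219), (np.float64(0.05), 214), (np.float64(0.1), 156), (np.float64(0.15), 77), (np.float64(0.2), 76), (np.float64(0.25), 71), (np.float64(0.3), 64), (np.float64(0.35), 62), (np.float64(0.4), 67), (np.float64(0.45), 63), (np.float64(0.5), 57), (np.float64(0.55), 54), (np.float64(0.6), 50), (np.float64(0.65)
[... 165 characters left out ...]
3646565  2.87772823] 0.04166666666666663 rest frame -0.0004436471300717973 0.0006738371570762946 -0.0022717714611228956
[[255.9, 183.0], [255.9, 191.4], [255.9, 199.7]]
[135, 145, 141, 144, 149, 140, 127, 112, 63, 42, 45, 47, 43, 46, 44, 45, 46, 47, 48, 55, 46, 46, 53, 52, 53, 46, 68, 83, 82, 76, 93, 186, 234, 230, 233, 210, 105, 87, 93, 94, 84, 81, 76, 88, 85, 76, 42, 49, 47, 51, 47, 50, 47, 50, 47, 48, 44, 40, 71, 166, 213, 205, 202, 198, 205, 203, 201, 202, 201, 165]
index [255.91144736 211.07047774] [107, 55, 41, 46, 45, 61, 78, 79, 81, 79, 76, 81, 75, 78, 75, 76, 75, 67, 136, 218, 233, 230, 185, 62, 76, 78, 79, 80, 77, 83, 79, 79, 81, 82, 77, 80, 86, 72, 46, 76, 158, 215, 206, 205, 202]
```

The wheel is aligned: rib at columns 253–257, index line at 253.5–257. To stand the mill I need to know which near-horizontal tool poses are reachable, so I'll fit a small kinematic model to the logged poses and search.

```bash
cat > kin.py <<'E'
from h import *
from scipy.optimize import least_squares
import itertools,json,os
D=[([1.13341003,.43524316,.02498015,1.57410572,-.01160247,1.13398934,-.07511095],[.20510264,-.58977896,.18822923],[-3.09617842,-.523033987,.000643363]),
([.483667465,.338309639,-.00202012696,1.57240555,.000790237951,1.23030031,-1.34967845],[.49660039,-.3201752,.24737809],[3.115,-.408,.001]),
([.03571845,.21701018,-.23324847,1.97033755,.06064132,.95290766,-1.83539201],[.46660729,.0224055,.16269653],[-3.14,.059,0.]),
([-.02135793,.42189411,-.18787909,2.17348951,.17085252,.51986075,-1.94662453],[.4636681,.02215817,.0088416],[-3.14008931,.05849132,-.06270037])]
s=observe();D.append((s["joints"].tolist(),s["position"].tolist(),s["ee_rot"].tolist()))
def fk(q,S,P):
    L1,L2,L3,H,c,o7=P
    z=lambda a:R.from_euler("z",a);y=lambda a:R.from_euler("y",a)
    A=z(S[0]*q[0]+c)*y(q[1]);p=np.array([0,0,H])+A.apply([0,0,L1])
    A=A*z(S[1]*q[2])*y(q[3]);p=p+A.apply([0,0,L2])
    A=A*z(S[2]*q[4])*y(q[5]);p=p+A.apply([0,0,L3])
    return p,A*z(S[3]*q[6]+o7)
def res(P,S):
    o=[]
    for q,p,r in D:
        a,b=fk(q,S,P);o+=list((a-p)*5)+list((b.inv()*R.from_rotvec(r)).as_rotvec())
    return o
def solve():
    best=None
    for S in itertools.product((-1,1),repeat=4):
        for o7 in(-1.57,0,1.57,3.14):
            r=least_squares(res,[.55,.43,.45,.33,-.09,o7],args=(S,))
            if best is None or r.cost<best[0]: best=(r.cost,S,r.x)
    return best
lo=np.array([-2.62,-.44,-1.27,.08,-1.32,.12,-2.74])+.05;hi=np.array([2.62,2.09,1.32,2.57,4.46,2,2.74])-.05
def ik(p,Rt,S,P,q0):
    f=lambda q:np.r_[(fk(q,S,P)[0]-p)*5,(fk(q,S,P)[1].inv()*Rt).as_rotvec(),.002*(q-q0)]
    r=least_squares(f,np.clip(q0,lo,hi),bounds=(lo,hi));return r.x,np.abs(f(r.x)[:6]).max()
E
python3 - <<'E'
from kin import *
c,S,P=solve();print(c,S,P.round(4));print(np.abs(np.array(res(P,S)).reshape(-1,6)).max(1))
np.save("kin.npy",np.r_[S,P])
s=observe();q0=s["joints"]
for a in(15,20):
  for yaw in(60,75,90,105,120,-90,-60,28):
    for flip in(0,1):
      d=np.array([np.cos(np.radians(yaw)),np.sin(np.radians(yaw)),0]);ca,sa=np.cos(np.radians(a)),np.sin(np.radians(a))
      z=d*ca-np.array([0,0,sa]);x=-d*sa-np.array([0,0,ca]);x=-x if flip else x
      Rt=R.from_matrix(np.c_[x,np.cross(z,x),z])
      for h in(.02,.12):
        tcp=np.array([.505,.266,.008+.0855+h])+.05*z
        best=min((ik(tcp,Rt,S,P,q0+np.array([0,0,0,0,k,0,0])) for k in(0,1.5,3,-1)),key=lambda r:r[1])
        if best[1]<.02: print(a,yaw,flip,h,best[0].round(2),round(best[1],4))
E
```

```text
0.0025480488468395544 (-1, -1, -1, -1) [ 0.584   0.4187  0.2428  0.0771 -0.094   1.4768]
[0.02305824 0.01494281 0.0356627  0.04168533 0.02364873]
15 60 0 0.02 [ 0.03  0.63 -0.53  2.31  3.9   0.91 -1.62] 0.0
15 60 0 0.12 [ 0.1   0.42 -0.59  2.23  4.05  0.76 -1.94] 0.0
15 60 1 0.02 [-0.47  0.58  0.18  2.31  4.03  1.21  1.2 ] 0.0
15 60 1 0.12 [-0.32  0.37 -0.03  2.23  4.14  0.96  1.02] 0.0
15 75 0 0.02 [ 0.01  0.63 -0.4   2.21  4.36  0.96 -1.89] 0.0
15 75 0 0.12 [ 0.51  0.73 -1.22  2.15  4.41  0.41 -1.97] 0.0051
15 75 1 0.02 [-0.26  0.6  -0.02  2.21  4.37  1.17  1.16] 0.0
15 75 1 0.12 [-0.93  0.57  0.93  2.14  4.41  1.57  0.76] 0.0
15 90 0 0.02 [ 0.46  0.99 -1.17  2.1  -1.27  0.4  -2.24] 0.0
15 90 0 0.12 [ 0.45  0.7  -1.07  2.04 -1.27  0.66 -2.45] 0.0
15 90 1 0.02 [ 0.47  1.03 -1.22  2.1  -1.21  0.35  0.86] 0.0
15 90 1 0.12 [ 0.45  0.7  -1.07  2.04 -1.27  0.66  0.69] 0.0
15 105 0 0.02 [-0.03  0.7  -0.33  1.98 -1.27  1.2  -2.21] 0.0
15 105 0 0.12 [-0.02  0.54 -0.34  1.92 -1.24  1.28 -2.42] 0.0
15 105 1 0.02 [ 0.45  1.07 -1.22  1.98 -0.65  0.58  0.4 ] 0.0
15 105 1 0.12 [ 0.35  0.7  -0.93 
[... 1733 characters left out ...]
-1.02  1.33 -2.3 ] 0.0
20 120 0 0.12 [-0.09  0.57 -0.27  1.8  -1.01  1.44 -2.47] 0.0
20 120 1 0.02 [ 0.36  1.   -1.11  1.86 -0.47  0.89  0.32] 0.0
20 120 1 0.12 [ 0.41  0.88 -1.22  1.8  -0.49  0.99  0.18] 0.0
20 -90 0 0.02 [-0.58  0.8  -0.39  1.67  0.9   1.89 -1.32] 0.0
20 -90 0 0.12 [-0.66  0.66 -0.26  1.61  0.88  1.94 -1.11] 0.0
20 -60 0 0.02 [-0.62  0.71 -0.41  1.89  1.27  1.65 -1.2 ] 0.0
20 -60 0 0.12 [-0.58  0.58 -0.46  1.83  1.25  1.72 -1.01] 0.0
20 28 0 0.02 [-0.27  0.55 -0.42  2.38  3.    0.99 -1.4 ] 0.0
20 28 0 0.12 [-0.21  0.32 -0.46  2.29  2.96  0.68 -1.42] 0.0
20 28 1 0.02 [-1.1   0.63  0.74  2.38  3.42  1.04  0.98] 0.0
20 28 1 0.12 [-0.93  0.32  0.44  2.29  3.33  0.68  1.23] 0.0
```

```bash
python3 - <<'E'
from h import *
Rt=down(2.88+np.pi/2)*R.from_euler("y",.349);print(rel([.4869,-.2353,.118],Rt))
E
```

```text
(array([-0.0691,  0.0001,  0.0421]), array([ 1.000e-04,  3.449e-01, -1.600e-03]))
```

Emit:
jog_arm:
  motion:
    - [[-0.02,0,0,0,0.1,0,-1],[-0.04,0,0,0,0.2,0,-1],[-0.069,0,0.02,0,0.3,0,-1],[-0.069,0,0.042,0,0.345,0,-1],[-0.069,0,0.042,0,0.345,0,-1],[-0.069,0,0.042,0,0.345,0,-1],[-0.069,0,0.042,0,0.345,0,-1],[-0.069,0,0.042,0,0.345,0,-1],[-0.069,0,0.042,0,0.345,0,-1],[-0.069,0,0.042,0,0.345,0,-1]]

```text
clock: 23.87
position: [0.4886, -0.2356, 0.1186]
ee_rot: [3.023, -0.4, 0.534]
force: [0.5, -0.6, 1.2]
width: 0.678
gripper_force: 0.0
```

```bash
python3 - <<'E'
from kin import *
s=observe();print(s["joints"].round(3),s["width"])
Rt=down(2.88+np.pi/2)*R.from_euler("y",.349);print(rel([.5265,-.2459,.0054],Rt))
c,S,P=solve();print(c,S,P.round(4),np.array(res(P,S)).reshape(-1,6).round(3))
json.dump(D[-2:],open("d.json","w"))
E
```

```text
[ 0.478  0.211 -0.112  2.189 -0.037  0.395 -1.429] 0.6778793033528155
(array([-1.900e-03,  1.000e-04,  1.198e-01]), array([ 0.0004, -0.0009, -0.0011]))
0.003073913791476206 (-1, -1, -1, -1) [ 0.5709  0.4229  0.401   0.2493 -0.0964  1.4756] [[-0.034 -0.004 -0.009 -0.    -0.    -0.001]
 [-0.02  -0.008 -0.008  0.     0.    -0.001]
 [ 0.01   0.035  0.004 -0.    -0.008 -0.001]
 [ 0.019  0.037  0.009  0.004  0.    -0.001]
 [-0.002  0.002  0.004  0.033  0.002  0.005]]
```

Emit:
jog_arm:
  motion:
    - [[0,0,0.01,0,0,0,-1],[-0.001,0,0.03,0,0,0,-1],[-0.002,0,0.055,0,0,0,-1],[-0.002,0,0.08,0,0,0,-1],[-0.002,0,0.1,0,0,0,-1],[-0.002,0,0.113,0,0,0,-1],[-0.002,0,0.119,0,0,0,-1],[-0.002,0,0.119,0,0,0,-1]]

```text
clock: 24.53
position: [0.5244, -0.2451, 0.0036]
ee_rot: [3.025, -0.4, 0.529]
force: [-0.7, -0.3, 0.3]
width: 1.0
gripper_force: 0.0
```

Emit:
jog_arm:
  motion:
    - [[0,0,0,0,0,0,1],[0,0,0,0,0,0,1],[0,0,0,0,0,0,1],[0,0,0,0,0,0,1],[0,0,0,0,0,0,1],[0,0,0,0,0,0,1],[0,0,0,0,0,0,1],[0,0,0,0,0,0,1],[0,0,0,0,0,0,1],[0,0,0,0,0,0,1]]
  force: 45

```text
clock: 25.37
position: [0.5245, -0.2454, 0.0055]
ee_rot: [3.024, -0.4, 0.533]
force: [-1.5, -0.1, 2.2]
width: 0.41
gripper_force: 45.0
```

```bash
python3 - <<'E'
import kin
from kin import *
Dn=json.load(open("d.json"));D.extend(Dn)
c,S,P=solve();print(c,S,P.round(4));np.save("kin.npy",np.r_[S,P])
s=observe();q0=s["joints"];print(s["position"],s["width"],s["gripper_force"],s["force"],q0.round(2))
a=20
for yaw in(28,45,60,75,90,105,120,135,-90,-60):
    for flip in(0,):
      d=np.array([np.cos(np.radians(yaw)),np.sin(np.radians(yaw)),0]);ca,sa=np.cos(np.radians(a)),np.sin(np.radians(a))
      z=d*ca-np.array([0,0,sa]);x=-d*sa-np.array([0,0,ca])
      Rt=R.from_matrix(np.c_[x,np.cross(z,x),z])
      for h in(0,.12):
        tcp=np.array([.505,.266,.008+.083+h])+.057*z
        best=min((ik(tcp,Rt,S,P,q0+np.array([0,0,0,0,k,0,0])) for k in(0,1.5,3,-1)),key=lambda r:r[1]+.01*np.abs(r[0]-q0).max())
        print(a,yaw,flip,h,best[0].round(2),round(best[1],4))
E
```

```text
0.004642171088347733 (-1, -1, -1, -1) [ 0.5661  0.4241  0.4005  0.2538 -0.0972  1.4753]
[ 0.52451671 -0.24536675  0.00546435] 0.40959803653627397 45.0003844499588 [-1.49122743 -0.07426313  2.22046675] [ 0.43  0.46 -0.08  2.21  0.    0.12 -1.47]
20 28 0 0 [-0.08  0.69 -0.66  2.52  2.86  1.   -1.19] 0.244
20 28 0 0.12 [ 0.08  0.36 -0.82  2.52  2.8   0.74 -1.24] 0.1764
20 45 0 0 [ 0.53  1.14 -0.95  2.52  3.5   0.85 -0.76] 0.1169
20 45 0 0.12 [ 0.65  0.76 -1.22  2.52  3.27  0.64 -0.96] 0.0722
20 60 0 0 [ 0.68  1.27 -1.1   2.48  3.47  0.6  -0.51] 0.0
20 60 0 0.12 [ 0.74  0.9  -1.22  2.47  3.65  0.48 -1.04] 0.0
20 75 0 0 [ 0.76  1.29 -1.15  2.3   4.3   0.17 -1.23] 0.0
20 75 0 0.12 [ 0.8   0.96 -1.22  2.26 -1.27  0.31 -2.21] 0.027
20 90 0 0 [ 0.51  1.01 -0.71  2.09 -1.1   0.71 -2.08] 0.0
20 90 0 0.12 [ 0.48  0.73 -0.67  2.09 -1.12  0.91 -2.27] 0.0
20 105 0 0 [ 0.36  0.99 -0.57  1.89 -0.83  1.   -2.26] 0.0
20 105 0 0.12 [ 0.37  0.78 -0.58  1.88 -0.88  1.14 -2.4 ] 0.0
20 120 0 0 [ 0.23  1.02 -0.49  1.68 -0.66  1.25 -2.34] 0.0
20 120 0 0.12 [ 0.43  0.97 -0.88  1.68 -0.48  1.23 -2.68] 0.0
20 135 0 0 [ 0.26  1.17 -0.76  1.49 -0.31  1.4  -2.57] 0.0
20 135 0 0.12 [ 0.27  1.   -0.79  1.48 -0.4   1.51 -2.65] 0.0
20 -90 0 0 [-1.08  1.08  0.23  1.35  0.55  1.7  -1.09] 0.0
20 -90 0 0.12 [-1.05  0.92  0.18  1.35  0.63  1.85 -1.02] 0.0
20 -60 0 0 [-0.97  0.95 -0.22  1.74  1.08  1.59 -1.34] 0.0
20 -60 0 0.12 [-1.06  0.76 -0.07  1.74  1.    1.6  -1.12] 0.0
```

The mill is gripped again at 45 N. I'll lift it and plan the turn.

Emit:
jog_arm:
  motion:
    - [[0.003,0,-0.009,0,0,0,1],[0.01,0,-0.028,0,0,0,1],[0.02,0,-0.056,0,0,0,1],[0.033,0,-0.09,0,0,0,1],[0.046,0,-0.126,0,0,0,1],[0.06,0,-0.164,0,0,0,1],[0.073,0,-0.2,0,0,0,1],[0.082,0,-0.226,0,0,0,1],[0.082,0,-0.226,0,0,0,1]]

```text
clock: 26.12
position: [0.5269, -0.2465, 0.2534]
ee_rot: [3.018, -0.4, 0.547]
force: [1.3, 0.3, -2.9]
width: 0.415
gripper_force: 45.0
```

```bash
cat > plan.py <<'E'
from kin import *
from scipy.spatial.transform import Slerp
k=np.load("kin.npy");S,P=k[:4],k[4:]
def target(yaw,a,G):
    d=np.array([np.cos(np.radians(yaw)),np.sin(np.radians(yaw)),0]);ca,sa=np.cos(np.radians(a)),np.sin(np.radians(a))
    z=d*ca-np.array([0,0,sa]);x=-d*sa-np.array([0,0,ca]);return np.array(G)+.057*z,R.from_matrix(np.c_[x,np.cross(z,x),z])
E
python3 - <<'E'
from plan import *
s=observe();q=s["joints"];R0=R.from_rotvec(s["ee_rot"]);G0=s["position"]-.057*R0.as_matrix()[:,2]
print(s["position"],s["width"],s["gripper_force"],s["force"],G0,q.round(2))
for yaw in(90,97):
  for mid in((.50,-.05,.32),(.55,.0,.32),(.5,.05,.3)):
    _,R1=target(yaw,20,(0,0,0));D1=[.505,.266,.25]
    # mid orientation: half slerp
    sl=Slerp([0,1],R.concatenate([R0,R1]));qq=q.copy();ok=[]
    pts=[(G0+(np.array(mid)-G0)*t,sl(t*.5)) for t in np.linspace(0,1,7)]+[(np.array(mid)+(np.array(D1)-mid)*t,sl(.5+t*.5)) for t in np.linspace(0,1,7)[1:]]+[(np.array([.505,.266,z]),R1) for z in(.17,.091)]
    for G,Rr in pts:
        qn,e=ik(G+.057*Rr.as_matrix()[:,2],Rr,S,P,qq);ok.append((round(e,3),round(np.abs(qn-qq).max(),2)));qq=qn
    print(yaw,mid,ok,qq.round(2))
    print(np.degrees((R0.inv()*R1).magnitude()))
E
```

```text
[ 0.52693222 -0.24649807  0.25338147] 0.4148941548782816 44.99907195568085 [ 1.32396389  0.32039654 -2.92954342] [ 0.50763156 -0.24121506  0.30675351] [ 0.47  0.11 -0.1   1.93 -0.03  0.75 -1.45]
90 (0.5, -0.05, 0.32) [(np.float64(0.0), np.float64(0.06)), (np.float64(0.0), np.float64(0.15)), (np.float64(0.0), np.float64(0.14)), (np.float64(0.0), np.float64(0.12)), (np.float64(0.0), np.float64(0.1)), (np.float64(0.0), np.float64(0.09)), (np.float64(0.0), np.float64(0.09)), (np.float64(0.0), np.float64(0.1)), (np.float64(0.0), np.float64(0.11)), (np.float64(0.0), np.float64(0.12)), (np.float64(0.0), np.float64(0.14)), (np.float64(0.0), np.float64(0.16)), (np.float64(0.0), np.float64(0.18)), (np.float64(0.0), np.float64(0.17)), (np.float64(0.0), np.float64(0.18))] [ 0.3   0.9  -0.4   2.09 -1.27  0.96 -1.95]
112.11895481269453
90 (0.55, 0.0, 0.32) [(np.float64(0.0), np.float64(0.06)), (np.float64(0.0), np.float64(0.17)), (np.float64(0.0), np.float64(0.14)), (np.float64(0.0), np.float64(0.13)), (np.float64(0.0), np.float64(0.12)), (np.float64(0.0), np.float64(0.11)), (np.float64(0.0), np.f
[... 2222 characters left out ...]
] [ 0.2   0.9  -0.28  2.   -1.16  1.1  -2.02]
108.61455460393701
97 (0.5, 0.05, 0.3) [(np.float64(0.0), np.float64(0.06)), (np.float64(0.0), np.float64(0.18)), (np.float64(0.0), np.float64(0.15)), (np.float64(0.0), np.float64(0.13)), (np.float64(0.0), np.float64(0.12)), (np.float64(0.0), np.float64(0.11)), (np.float64(0.0), np.float64(0.1)), (np.float64(0.0), np.float64(0.1)), (np.float64(0.0), np.float64(0.1)), (np.float64(0.0), np.float64(0.11)), (np.float64(0.0), np.float64(0.12)), (np.float64(0.0), np.float64(0.13)), (np.float64(0.0), np.float64(0.14)), (np.float64(0.0), np.float64(0.15)), (np.float64(0.0), np.float64(0.15))] [ 0.21  0.9  -0.3   2.   -1.15  1.09 -2.02]
108.61455460393701
```

```bash
cat >> plan.py <<'E'
Rg=R.from_rotvec([3.024,-.4,.533]);u=np.array([np.cos(2.88),np.sin(2.88),0])
m=Rg.inv().apply(u);a=np.degrees(np.arctan2(-m[2],-m[0]))
def way(ts,mid,D1,yaw=97,a=a):
    s=observe();R0=R.from_rotvec(s["ee_rot"]);G0=s["position"]-.057*R0.as_matrix()[:,2]
    R1=target(yaw,a,(0,0,0))[1];sl=Slerp([0,1],R.concatenate([R0,R1]))
    for t,G in ts:
        Rt=sl(t);T=np.array(G)+.057*Rt.as_matrix()[:,2];d,w=rel(T,Rt);print(t,d.tolist(),w.tolist())
    print("mill x up err",np.round(R1.apply(m),3),s["position"])
E
python3 - <<'E'
from plan import *
print(m,a)
way([(.12,(.51,-.2,.31)),(.25,(.51,-.15,.31)),(.38,(.51,-.1,.315)),(.5,(.51,-.05,.32))],0,0)
E
```

```text
[-0.93975997  0.00134592 -0.3418324 ] 19.988572069490374
0.12 [-0.0158, -0.0448, -0.007] [0.0656, -0.1652, 0.142]
0.25 [-0.0367, -0.099, -0.0145] [0.1366, -0.3441, 0.2959]
0.38 [-0.0541, -0.1542, -0.0287] [0.2077, -0.5231, 0.4497]
0.5 [-0.0691, -0.2093, -0.0438] [0.2733, -0.6882, 0.5918]
mill x up err [-0.001 -0.     1.   ] [ 0.52693222 -0.24649807  0.25338147]
```

Emit:
jog_arm:
  motion:
    - [[-0.008,-0.022,-0.003,0.033,-0.083,0.071,1],[-0.016,-0.045,-0.007,0.066,-0.165,0.142,1],[-0.026,-0.072,-0.011,0.1,-0.255,0.22,1],[-0.037,-0.099,-0.015,0.137,-0.344,0.296,1],[-0.045,-0.126,-0.022,0.172,-0.434,0.373,1],[-0.054,-0.154,-0.029,0.208,-0.523,0.45,1],[-0.062,-0.182,-0.036,0.24,-0.605,0.52,1],[-0.069,-0.209,-0.044,0.273,-0.688,0.592,1],[-0.069,-0.209,-0.044,0.273,-0.688,0.592,1]]

```text
clock: 26.87
position: [0.5007, -0.0193, 0.2623]
ee_rot: [-2.487, 1.058, 0.424]
force: [-0.3, 0.5, -3.1]
width: 0.412
gripper_force: 45.0
```

```bash
python3 - <<'E'
from plan import *
s=observe();print(s["joints"].round(2),s["width"],s["gripper_force"],s["force"],s["clock"])
way([(.25,(.51,.05,.31)),(.5,(.508,.13,.30)),(.75,(.506,.2,.29)),(1,(.505,.266,.28))],0,0)
E
```

```text
[ 0.37  0.36 -0.12  1.63 -0.41  1.42 -2.01] 0.4118906641484764 45.00024497509003 [-0.34214851  0.4648687  -3.09942173] 26.8667
0.25 [-0.0657, -0.0669, 0.0462] [0.0697, -0.1681, 0.1451]
0.5 [-0.12, -0.1193, 0.0903] [0.1393, -0.3361, 0.2902]
0.75 [-0.1667, -0.1662, 0.128] [0.209, -0.5042, 0.4353]
1 [-0.2084, -0.2117, 0.1623] [0.2786, -0.6722, 0.5803]
mill x up err [-0.001 -0.     1.   ] [ 0.50069064 -0.01932065  0.26234465]
```

Emit:
jog_arm:
  motion:
    - [[-0.025,-0.025,0.017,0.026,-0.063,0.054,1],[-0.045,-0.046,0.032,0.05,-0.12,0.1,1],[-0.066,-0.067,0.046,0.07,-0.168,0.145,1],[-0.093,-0.093,0.068,0.105,-0.25,0.218,1],[-0.12,-0.119,0.09,0.139,-0.336,0.29,1],[-0.143,-0.143,0.109,0.174,-0.42,0.363,1],[-0.167,-0.166,0.128,0.209,-0.504,0.435,1],[-0.188,-0.189,0.145,0.244,-0.588,0.508,1],[-0.208,-0.212,0.162,0.279,-0.672,0.58,1],[-0.208,-0.212,0.162,0.279,-0.672,0.58,1]]

```text
clock: 27.7
position: [0.4953, 0.3193, 0.2568]
ee_rot: [-1.57, 1.388, 1.099]
force: [-1.7, -0.2, -2.6]
width: 0.41
gripper_force: 45.0
```

```bash
python3 - <<'E'
from plan import *
s=observe();print(s["joints"].round(2),s["width"],s["gripper_force"],s["force"],s["clock"])
way([(1,(.505,.266,.28)),(1,(.505,.266,.13))],0,0)
r=R.from_rotvec(s["ee_rot"]);print("mill x now",r.apply(m).round(3),"up in tool",r.inv().apply([0,0,1]).round(3))
E
```

```text
[ 0.24  0.58 -0.31  1.94 -1.16  1.23 -2.28] 0.4103177568715292 45.00025033950806 [-1.68802835 -0.19688502 -2.61901361] 27.7
1 [-0.0033, -0.0031, -0.0018] [0.0033, -0.0027, -0.0014]
1 [0.1375, -0.0035, 0.0498] [0.0033, -0.0027, -0.0014]
mill x up err [-0.001 -0.     1.   ] [0.49529982 0.31934276 0.25679065]
mill x now [0.001 0.003 1.   ] up in tool [-0.939  0.002 -0.344]
```

Emit:
jog_arm:
  motion:
    - [[0.015,-0.001,0.005,0.003,-0.003,-0.001,1],[0.04,-0.002,0.014,0.003,-0.003,-0.001,1],[0.07,-0.003,0.025,0.003,-0.003,-0.001,1],[0.1,-0.003,0.036,0.003,-0.003,-0.001,1],[0.125,-0.003,0.045,0.003,-0.003,-0.001,1],[0.1375,-0.003,0.05,0.003,-0.003,-0.001,1],[0.1375,-0.003,0.05,0.003,-0.003,-0.001,1]]

```text
clock: 28.28
position: [0.503, 0.3138, 0.11]
ee_rot: [-1.571, 1.388, 1.087]
force: [-0.9, 0.0, -4.4]
width: 0.412
gripper_force: 45.0
```

```bash
cat > up.py <<'E'
from plan import *
def look():
    s=observe();r=R.from_rotvec(s["ee_rot"]);G=s["position"]-.057*r.as_matrix()[:,2];x=r.apply(m);print("G",G.round(4),"millx",x.round(3),s["joints"].round(2),s["force"].round(1),s["clock"])
    p=camera_params("scene");im=get_image("scene");cv2.imwrite("pics/up.png",im[:,:,::-1])
    for d in silhouettes("mill","scene"):
        ys,xs=np.nonzero(d["mask"]);print(round(d["p"],2),np.round(d["pixel"]),xs.min(),xs.max(),ys.min(),ys.max())
    y=-r.as_matrix()[:,1] if 0 else r.as_matrix()[:,1];T=np.eye(4);T[:3,:3]=np.c_[x,y,np.cross(x,y)];T[:3,3]=G+.0149*x
    M=boxes2mask(MILL,T,p);ys,xs=np.nonzero(M);print("model",xs.min(),xs.max(),ys.min(),ys.max(),M.sum())
    print("foot,head px",w2p(np.array([T[:3,3]-.1*x,T[:3,3]+.1*x]),p).round(1).tolist())
    return M,im,p,T
E
python3 - <<'E'
from up import *
M,im,p,T=look()
g=im.astype(int);q=w2p(np.array([T[:3,3]-.1*T[:3,0],T[:3,3]+.1*T[:3,0]]),p)
# steel foot / head: print colours along the axis line
for t in np.linspace(-.1,1.1,25):
    c=q[0]+(q[1]-q[0])*t;print(round(t,2),c.round().tolist(),g[int(c[1]),int(c[0])].tolist())
E
```

```text
G [0.5093 0.2608 0.1298] millx [-0.008  0.006  1.   ] [ 0.24  0.84 -0.3   1.96 -1.2   1.1  -2.01] [-0.9  0.  -4.4] 28.2833
0.84 [154. 241.] 147 163 211 272
0.78 [328. 192.] 316 339 173 217
0.57 [343. 170.] 320 364 160 175
model 316 340 170 218 719
foot,head px [[322.8, 211.6], [333.4, 175.5]]
-0.1 [322.0, 215.0] [54, 55, 56]
-0.05 [322.0, 213.0] [20, 20, 22]
0.0 [323.0, 212.0] [23, 21, 25]
0.05 [323.0, 210.0] [44, 43, 39]
0.1 [324.0, 208.0] [64, 62, 57]
0.15 [324.0, 206.0] [68, 66, 62]
0.2 [325.0, 204.0] [162, 162, 153]
0.25 [325.0, 203.0] [101, 99, 91]
0.3 [326.0, 201.0] [37, 29, 27]
0.35 [326.0, 199.0] [27, 12, 7]
0.4 [327.0, 197.0] [27, 16, 9]
0.45 [328.0, 195.0] [27, 18, 13]
0.5 [328.0, 194.0] [24, 11, 7]
0.55 [329.0, 192.0] [24, 9, 9]
0.6 [329.0, 190.0] [26, 12, 8]
0.65 [330.0, 188.0] [27, 14, 11]
0.7 [330.0, 186.0] [23, 7, 0]
0.75 [331.0, 184.0] [27, 17, 10]
0.8 [331.0, 183.0] [75, 43, 26]
0.85 [332.0, 181.0] [73, 74, 75]
0.9 [332.0, 179.0] [152, 155, 156]
0.95 [333.0, 177.0] [160, 162, 159]
1.0 [333.0, 175.0] [160, 161, 159]
1.05 [334.0, 174.0] [150, 148, 143]
1.1 [334.0, 172.0] [69, 31, 17]
```

```bash
python3 - <<'E'
from plan import *
way([(1,(.505,.266,.1298)),(1,(.505,.266,.0965))],0,0)
E
```

```text
1 [0.0016, 0.0049, 0.0059] [-0.0048, -0.0046, 0.0084]
1 [0.0328, 0.0053, 0.0174] [-0.0048, -0.0046, 0.0084]
mill x up err [-0.001 -0.     1.   ] [0.50394228 0.31478296 0.11387306]
```

Emit:
jog_arm:
  motion:
    - [[0.008,0.001,0.004,-0.005,-0.005,0.008,1],[0.016,0.002,0.008,-0.005,-0.005,0.008,1],[0.024,0.003,0.013,-0.005,-0.005,0.008,1],[0.03,0.003,0.016,-0.005,-0.005,0.008,1],[0.0325,0.003,0.0175,-0.005,-0.005,0.008,1],[0.0325,0.003,0.0175,-0.005,-0.005,0.008,1],[0.0325,0.003,0.0175,-0.005,-0.005,0.008,1]]

```text
clock: 28.97
position: [0.5006, 0.3197, 0.0767]
ee_rot: [-1.566, 1.385, 1.098]
force: [0.6, -0.6, -3.4]
width: 0.411
gripper_force: 45.0
```

```bash
python3 - <<'E'
from up import *
s=observe();r=R.from_rotvec(s["ee_rot"]);print((s["position"]-.057*r.as_matrix()[:,2]).round(4),r.apply(m).round(4),s["joints"].round(2),s["force"])
way([(1,(.505,.266,.0965)),(1,(.505,.266,.0925))],0,0)
E
```

```text
[0.5071 0.2665 0.0962] [-1.2e-03 -7.0e-04  1.0e+00] [ 0.23  0.9  -0.31  1.96 -1.21  1.07 -1.96] [ 0.58963258 -0.63613763 -3.40027672]
1 [-0.0002, 0.0021, -0.0004] [0.0002, 0.0005, -0.0]
1 [0.0036, 0.0021, 0.001] [0.0002, 0.0005, -0.0]
mill x up err [-0.001 -0.     1.   ] [0.50055955 0.31971088 0.07671961]
```

Upright and over the coaster's centre. I'll lower it in small steps until it touches.

Emit:
jog_arm:
  motion:
    - [[0.001,0,0.0003,0,0,0,1],[0.002,0,0.0007,0,0,0,1],[0.002,0,0.0007,0,0,0,1]]

```text
clock: 29.22
position: [0.5007, 0.3195, 0.0746]
ee_rot: [-1.567, 1.385, 1.097]
force: [0.2, -0.2, -2.9]
width: 0.412
gripper_force: 45.0
```

Emit:
jog_arm:
  motion:
    - [[0.001,0,0.0003,0,0,0,1],[0.001,0,0.0003,0,0,0,1]]

```text
clock: 29.38
position: [0.5008, 0.3197, 0.0742]
ee_rot: [-1.566, 1.384, 1.097]
force: [1.0, -1.6, 0.3]
width: 0.412
gripper_force: 45.0
```

Emit:
jog_arm:
  motion:
    - [[0.001,0,0.0003,0,0,0,1],[0.001,0,0.0003,0,0,0,1]]

```text
clock: 29.55
position: [0.5008, 0.3197, 0.0743]
ee_rot: [-1.565, 1.383, 1.098]
force: [-1.4, -5.4, 8.7]
width: 0.412
gripper_force: 45.0
```

Touched. I'll relieve the pressure a little and open.

Emit:
jog_arm:
  motion:
    - [[-0.001,0,-0.0003,0,0,0,1],[-0.001,0,-0.0003,0,0,0,1],[-0.001,0,-0.0003,0,0,0,-1],[-0.001,0,-0.0003,0,0,0,-1],[-0.001,0,-0.0003,0,0,0,-1],[-0.001,0,-0.0003,0,0,0,-1],[-0.001,0,-0.0003,0,0,0,-1],[-0.001,0,-0.0003,0,0,0,-1],[-0.001,0,-0.0003,0,0,0,-1],[-0.001,0,-0.0003,0,0,0,-1]]

```text
clock: 30.38
position: [0.5006, 0.3196, 0.0736]
ee_rot: [-1.567, 1.385, 1.097]
force: [-1.2, -0.4, 0.9]
width: 0.94
gripper_force: 0.0
```

Emit:
jog_arm:
  motion:
    - [[0,0,-0.005,0,0,0,-1],[0,0,-0.02,0,0,0,-1],[0,0,-0.045,0,0,0,-1],[0,0,-0.075,0,0,0,-1],[0,0,-0.11,0,0,0,-1],[0,0,-0.14,0,0,0,-1],[0,0,-0.14,0,0,0,-1],[0,0,-0.14,0,0,0,-1]]

```text
clock: 31.05
position: [0.5181, 0.1856, 0.1215]
ee_rot: [-1.565, 1.389, 1.092]
force: [0.1, 0.5, 0.0]
width: 0.997
gripper_force: 0.0
```

```bash
python3 - <<'E'
from up import *
s=observe();print(s["position"],s["force"],s["width"],s["gripper_force"])
T=np.eye(4);x=np.array([0,0,1.]);y=np.array([-.99,-.12,0]);y/=np.linalg.norm(y);T[:3,:3]=np.c_[x,y,np.cross(x,y)];T[:3,3]=[.507,.266,.108]
for cam in("scene","top"):
    p=camera_params(cam);im=get_image(cam)
    M=boxes2mask(MILL,T,p);ys,xs=np.nonzero(M);print(cam,"model",xs.min(),xs.max(),ys.min(),ys.max(),M.sum())
    for d in silhouettes("mill",cam):
        ys,xs=np.nonzero(d["mask"]);print(round(d["p"],2),np.round(d["pixel"]),xs.min(),xs.max(),ys.min(),ys.max(),"IoU",((M&d["mask"]).sum()/(M|d["mask"]).sum()).round(3))
p=camera_params("wrist");im=get_image("wrist")
X=lambda a,t:T[:3,:3]@np.array([a,-25*np.sin(t),25*np.cos(t)])/1000+T[:3,3]
g=im.mean(2).astype(np.float32)
for a,r in((-64,25),(-43,19)):
    pts=np.array([T[:3,:3]@np.array([a,yy,r])/1000+T[:3,3] for yy in range(-18,19,1)]);q=w2p(pts,p).astype(np.float32)
    print(a,q[[0,-1]].round().tolist(),cv2.remap(g,q[:,:1],q[:,1:],1).ravel().astype(int).tolist())
E
```

```text
[0.51813074 0.18559696 0.12145309] [0.05635014 0.47305961 0.00388253] 0.9965897927334156 0.0
scene model 316 340 178 223 672
0.83 [157. 243.] 148 164 212 271 IoU 0.0
0.68 [327. 203.] 317 338 180 223 IoU 0.887
0.56 [338. 168.] 309 365 160 176 IoU 0.0
top model 166 190 182 202 411
0.97 [321. 118.] 306 341 92 143 IoU 0.0
0.66 [175. 190.] 166 189 183 202 IoU 0.824
0.6 [181. 258.] 153 210 244 274 IoU 0.0
-64 [[235.0, 127.0], [277.0, 127.0]] [49, 43, 49, 48, 46, 47, 45, 46, 50, 51, 50, 50, 50, 51, 50, 87, 124, 132, 132, 118, 70, 47, 54, 55, 50, 50, 55, 55, 51, 50, 52, 54, 49, 46, 53, 49, 50]
-43 [[235.0, 152.0], [276.0, 152.0]] [40, 50, 50, 51, 52, 48, 50, 50, 51, 52, 51, 49, 48, 47, 45, 52, 103, 132, 133, 111, 41, 46, 49, 50, 51, 48, 51, 52, 46, 47, 49, 48, 49, 50, 48, 43, 76]
```

The mill stands upright on the coaster in both fixed views, and the rib and index line are in line in the wrist view. The fingers are clear of it, so I'll hand the job in.

```bash
python3 -c "
from cell import *
print(sign_off())"
```

```text
the job is handed in; nothing more can be done
None
```

The job is handed in: before sign-off the mill was standing upright and let go near the centre of the coaster, the wheel's broad rib in line with the index line, at about 31 s of the 70 s limit; the sign-off returned no verdict, so I can't confirm the score.

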